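Dial open the workshop strongbox

TASK

Open the blue strongbox with its combination dial: turn the dial right (clockwise from above) at least two whole turns and stop at 15, turn it left past 15 once and on to 25, then turn it right again, slowly and lightly, until you feel the bolt drop in and the dial stop dead; never force the dial against the stop, and never pull at the lid while it is locked. Then lift the lid, which has a bar handle, until it stands open, at least 60 degrees, let go of it, and leave the other things on the bench where they are.

Things in the scene. Friction and masses are not known exactly. Their poses are not given: they have to be found in the camera images.
- strongbox: Blue steel strongbox fixed to the bench: 230 mm deep (own x), 300 mm wide (own y), 85 mm high under the lid. Origin at the centre of its underside on the bench; own z up, own -x is the front, turned roughly to the robot. Its lock has two wheels that the dial takes along by pins, and a sprung bolt.
- lid (a joint): Opening angle of the lid (rad): 0 shut, grows as the front edge rises, stops at 1.85. Blue plate 234 x 304 x 8 mm, top 93 mm above the bench, hinged at the box's far (own +x) upper edge. Weighs 0.75 kg with the lock; its stiff hinge leaves it at any angle. Lifting it by the handle takes 6 to 10 N. It cannot rise while locked.
- lid_hinge (a point): Point on the lid's hinge line, at the middle of its width: 115 mm behind the box's centre, 89 mm above the bench. The line runs along the box's own y.
- lid_handle (a point): Middle of the round steel bar handle on the lid near its front edge. The bar runs along the box's own y, 10 mm thick, 90 mm clear between its posts, its centre 28 mm above the lid's top; when shut it lies 197 mm in front of the hinge line, 32 mm above it, and 94 mm in front of the dial's axis.
- dial: Black combination dial, 90 mm across, flat on the lid, turning endlessly about the vertical, with a red finger peg. Origin on its axis at the lid's top; own -x points to the peg. 40 white marks 9 degrees apart, every fifth longer; the red one by the peg is 0, and numbers grow clockwise seen from above, so turning right (clockwise) brings falling numbers to the index, left rising ones.
- dial_axis (a point): Point on the dial's axis at the height of its face (10 mm above the lid's top, 103 mm above the bench), 12 mm behind the box's centre (own +x). A steel hub here is 26 mm across and 4 mm high. The first two whole turns right take along both wheels; more do no harm. The left turn takes along only the second, in its second round.
- dial_peg (a point): Centre of the top of the red finger peg at the dial's 0: upright, round, 12 mm in diameter, 32 mm tall, 34 mm from the axis. It is a sleeve that spins freely on its pin, so that it can be pinched (25 N is enough) and carried in circles about the axis without turning the gripper; the dial drags with 1 to 4 N there. At the start the dial reads between 18 and 36.
- dial_index (a point): Yellow index mark on the fixed bezel (118 mm across) round the dial, on the handle side (box's own -x), 54.5 mm from the axis. The number read is the angle from index to peg, anticlockwise from above, divided by 9 degrees. 15 and 25 must each be met within one mark; overrunning by more means beginning again.
- lock_case: Lock case under the lid, unseen, with the sprung bolt. In the last turn right the bolt snaps in somewhere between 17 and 5 (it differs from day to day: only felt). Then the lid is free and the dial stands fast with about half a mark of play. The stop is hard; 25 N at the bolt, or 21 N at the peg, is forcing. No stop by 4: dial again. Origin on the dial's axis at the lid's top.
- strike: Small steel strike plate inside the front wall of the box, unseen, under which the bolt holds the lid. Origin under its centre.
- pen_cup: Black cup with pens, 80 mm across, 95 mm high without the pens, loose on the bench. Origin at the centre of its underside.
- tape_roll: White roll of tape lying flat, 84 mm across, 45 mm high, loose beside the box. Origin at the centre of its underside.
- bench_hammer: Hammer with a wooden handle, about 260 mm long, lying on the bench beside the box. Origin on the bench midway along it.
- rotary_tool: Grey hand-held rotary tool lying on the bench, 44 mm thick, about 190 mm long. Origin on the bench under its body.
- leather_case_a: Small black leather case, a 34 mm cube on a 49 x 54 mm base plate, 40 mm high, loose. Origin at the centre of its underside.
- leather_case_b: A second such small black leather case, loose behind the box. Origin at the centre of its underside.
- carton: Open cardboard carton 150 x 110 x 70 mm, loose. Origin at the centre of its underside.

How it is judged:
At the end, for the whole second after the job is handed in: The lid of the strongbox stands open by itself, at least 60 degrees (1.05 rad) from shut, at rest, the handle released; the lock has opened by its combination (value of joint lid above 1.05 rad and not (velocity of joint lid above 0.05 rad/s) and not (velocity of joint lid below -0.05 rad/s)); the robot touches nothing.
It fails at once if the lock is forced: more than 25 N between the dial and the bolt (contact force between dial and lock_case above 25 N).
It fails at once if the locked lid is pulled at: more than 25 N between the bolt and the strike plate (contact force between lock_case and strike above 25 N).
It fails at once if another thing on the bench is moved by more than 30 mm (distance of any of pen_cup, tape_roll, bench_hammer, rotary_tool, leather_case_a, leather_case_b, carton from where it was at the start of the episode above 0.03 m).
It also fails if it takes over 72 s, if anything falls off the work surface, if the arm or the gripper's body presses on something with over 40 N, if the wrist force passes 120 N, or if a joint passes its speed limit or range.

ROBOT

A 6-joint arm with a two-finger parallel gripper is mounted at the origin on the work surface. World frame = base frame: x ahead of the robot, y to its left, z up, the work surface at z = 0. Lengths are in m, angles in rad, forces in N, time in s.
With the tool pointing down it reaches from about 0.15 to 0.775 m from the base axis. Payload 6.1 kg.
Tool frame: the origin (TCP) lies on the centre line of the jaws, within the pads' length; the fingertips stand 19 mm ahead of it and the grasp point (between the pads) is the TCP; y points along the fingers, z is the direction in which the jaws open and shut, and the axes are right-handed (so a half turn about y gives the same grasp; the last joint's range is limited). The gripper opens to 85 mm and grips with 20 to 120 N. Pads are 22 mm wide; open, the fingers measure 114 mm over their backs; the gripper's body (76 mm by 85 mm) begins 54 mm behind the grasp point. The pads swing forward as they close: fully open they stand 13 mm farther back than shut.
Start: joints at [-1.311, 0.126, -0.04, 1.405, 0, 1.571], TCP at [0.135, -0.507, 0.25] pointing down, gripper open.
Joint ranges: [-2.72, 2.72], [-0.95, 1.95], [-1.27, 1.35], [-1.78, 2.02], [-1.46, 1.47], [-3.14, 3.14]. Speed limits (rad/s): [2.39, 2.39, 3.01, 3.14, 3.14, 3.14].

INTERFACE

Orientations are given as a unit quaternion [w, x, y, z].
In Python, from bench import telemetry, viewer, bot, find_in, masks_of, spot_point gives the robot as it stands.
- The arm moves only by the shell command python3 -m pendant 'ROWS' [FORCE]. ROWS is JSON, a list of rows, each an object of numbers: "wx", "wy", "wz": the turn, a rotation vector about the tool's x, y, z in degrees; "x", "y", "z": the shift along the tool's x, y, z in m; "grip": the opening in per cent of the stroke, from 0 (shut) to 100 (fully open). A call has 1 to 8 rows; each row shifts and turns the commanded pose from where the row before left it, along the tool's axes as they then stand; what a row does not reach is not made up. A row lasts 1/10 s, in which the tool goes at most 50 mm and 8.59 degrees, less where a joint would pass 70% of its speed; a pose out of reach is approached as far as the arm can. A call with a gripper value outside its range is refused whole. The fingers move at their own pace and stop on an object; FORCE is the grip in N (left out, the last holds). Time passes only in rows, so rows that do not move let the fingers close. It gives the time, the measured TCP pose, the force and the opening at its end, in the units of the state.
- telemetry.observe(): the state, without advancing time (a new reading comes with each control period).
- viewer.read_camera(name): name is "side" or "top" or "wrist"; returns (picture, depth): 420x560x3 uint8, red, green, blue; 420x560 float32, m along the optical axis (not along the pixel's ray), 0 where there is no reading.
- viewer.get_calibration(name): a dict with "vertical_fov" (degrees; the focal length in pixels is half the picture's height over the tangent of half this angle, whatever the lens; pixels are square), "cx", "cy" (the principal point, pixels), "R" (3x3) and "t" (3): a world point X has camera coordinates R X + t; the wrist camera has in their place "hand_eye" (4x4, takes a point from camera to tool coordinates, whose origin is the TCP and whose axes are the tool frame's). Camera axes: x right, y down, z forward; pixel columns grow to the right and rows downward; lengths in m; the calibration is good to about 2 mm. The wrist camera is an equidistant fisheye: a pixel r from the principal point sees the ray r / f radians off the axis. A picture is of the moment at which its call begins: read the wrist's pose just before it. get_calibration takes no time and is no camera call.
- bot.finish_job(): hands the job in, once; it reports no verdict.
Trained networks look in the newest picture that a camera, given by its name, has taken for a name from the list of things; names that differ only in an ending like _2 or _b are one class to them, and where a whole thing is asked for, a point or a joint stands for the part that bears it (a point fixed in the world has none). Each returns a list of dicts, best first, with "score" (0 to 1); they miss things now and then, are a little off and sometimes report something else, mostly with a low value. They report only what shows in the picture. A call takes as long as a camera call.
- find_in(camera, query): "rect" ([centre column, centre row, width, height] in pixels, round what is visible of it).
- masks_of(camera, query): "mask" (420x560 bool, what is visible of it) and "rect" ([centre column, centre row, width, height] in pixels, round what is visible of it).
- spot_point(camera, query): "point" ([column, row] in pixels: a listed point, or the origin of a listed thing).
The state is a dict: "time_s": time; "joint_positions": joint angles; "joint_vel": joint speeds; "tau": joint torques, N m; "tcp_pos": TCP position; "tcp_rot": TCP orientation; "contact_force": force on the tool from outside, world axes, zero at the start; "wrist_torque": the same for the moment, N m; "gripper_width": finger opening in m.
Only numpy, scipy, OpenCV 4.12 (cv2) and the standard library are available. Lean on these libraries where they do the work, as an engineer would, in place of code of your own. Each camera call takes 0.05 s, during which the arm holds its last target.

## Working session

There is one attempt and no reset: what is moved stays moved. The work goes in short steps, Python scripts to look and compute and a shell command to move; the robot and the scene stay as the last step left them, time stands still between calls to the robot, and variables do not carry over. Pictures are saved under pics/ and viewed, and the job is handed in when it is done.

```bash
ls; mkdir -p pics; python3 - <<'E'
from bench import telemetry, viewer, bot, find_in, masks_of, spot_point
import cv2
s=telemetry.observe(); print(s)
for n in ["top","side","wrist"]:
    im,d=viewer.read_camera(n); cv2.imwrite(f"pics/{n}0.png",im[:,:,::-1])
    print(n,viewer.get_calibration(n))
    import numpy as np; np.savez(f"{n}0.npz",im=im,d=d)
E
```

```text
pics
{'time_s': 0.0, 'joint_positions': array([-1.31102922e+00,  1.26392319e-01, -4.06201229e-02,  1.40540834e+00,
        1.12009047e-05,  1.57076788e+00]), 'joint_vel': array([-2.02340249e-03,  9.56566356e-04,  6.22388870e-05, -8.23257467e-05,
        1.33505372e-04, -6.44063807e-04]), 'tau': array([ 8.23588221e-05, -4.35918438e+01,  3.52920699e+01,  1.73306064e-02,
        4.64192055e-06,  5.03146239e-06]), 'tcp_pos': array([ 0.13475317, -0.50701303,  0.24951645]), 'tcp_rot': array([ 0.09152302, -0.09166393,  0.70171928, -0.70057927]), 'contact_force': array([ 0.04965475,  1.26539962, -0.7978013 ]), 'wrist_torque': array([-0.00962588, -0.0168101 , -0.02208828]), 'gripper_width': 0.0854242852417254}
top {'vertical_fov': 50.970258533344214, 'cx': 272.24723345012956, 'cy': 211.563453325909, 'R': array([[-0.0093919 , -0.99980146, -0.0175738 ],
       [-0.9845604 ,  0.01231792, -0.17461125],
       [ 0.17479306,  0.01566254, -0.98448061]]), 't': array([0.02388973, 0.55143556, 1.23948489])}
side {'vertical_fov': 47.2955031560978, 'cx': 262.6017078740167, 'cy': 213.12870820636203, 'R': array([[-0.99480318, -0.10180953,  0.00120514],
       [-0.07586602,  0.73330562, -0.67565318],
       [ 0.0679042 , -0.67223336, -0.73721865]]), 't': array([0.56955059, 0.0933923 , 1.46470693])}
wrist {'vertical_fov': 65.70646984690485, 'cx': 278.53158044515436, 'cy': 211.84601422104254, 'hand_eye': array([[-1.35311066e-04,  9.65930821e-01,  2.58800367e-01,
        -6.54956612e-02],
       [-5.66696450e-05, -2.58800376e-01,  9.65930827e-01,
        -1.24632230e-01],
       [ 9.99999989e-01,  1.16035005e-04,  8.97575115e-05,
        -1.43374134e-04],
       [ 0.00000000e+00,  0.00000000e+00,  0.00000000e+00,
         1.00000000e+00]])}
```

View pics/top0.png

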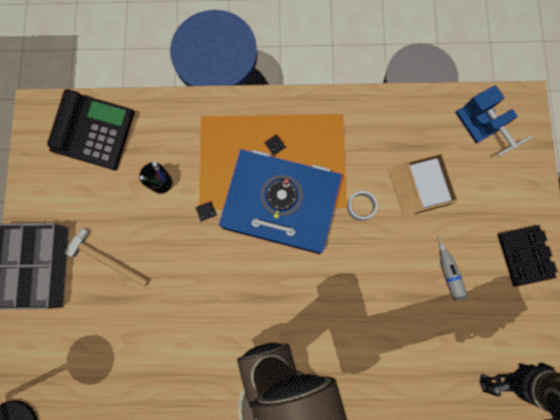

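View pics/side0.png

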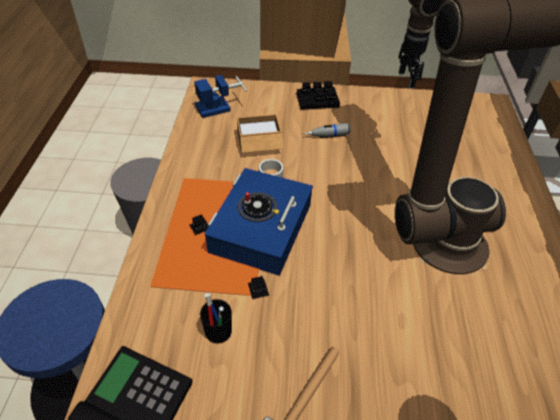

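View pics/wrist0.png

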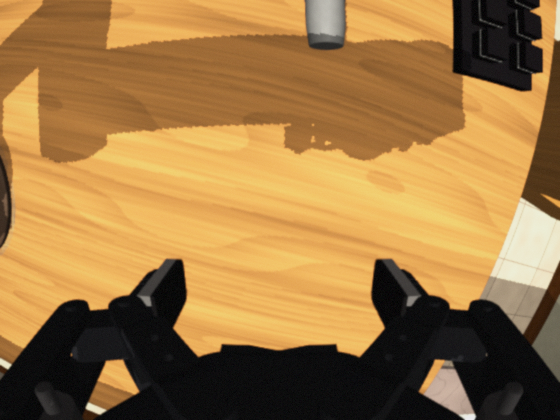

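The top view shows the box at about (280,200) with the peg at about (288,183), upper-right of the hub (282,194), the yellow index at about (277,214), and the handle at about (273,227). I'll now turn these into positions.

```bash
cat > h.py <<'E'
import numpy as np, cv2
from bench import telemetry, viewer, bot, find_in, masks_of, spot_point
from scipy.spatial.transform import Rotation as Ro
def pix2ray(n,u,v):
    c=viewer.get_calibration(n); f=210/np.tan(np.radians(c['vertical_fov'])/2)
    return np.array([(u-c['cx'])/f,(v-c['cy'])/f,1.0]),c
def at_z(n,u,v,z):
    r,c=pix2ray(n,u,v); R=np.array(c['R']);t=np.array(c['t'])
    o=-R.T@t; d=R.T@r; k=(z-o[2])/d[2]; return o+k*d
def proj(n,X):
    c=viewer.get_calibration(n); f=210/np.tan(np.radians(c['vertical_fov'])/2)
    p=np.array(c['R'])@X+np.array(c['t']); return np.array([p[0]/p[2]*f+c['cx'],p[1]/p[2]*f+c['cy']])
def wrot(): 
    s=telemetry.observe(); q=s['tcp_rot']; return s,Ro.from_quat([q[1],q[2],q[3],q[0]]).as_matrix()
def wrist_proj(X,p,R):
    c=viewer.get_calibration('wrist'); f=210/np.tan(np.radians(c['vertical_fov'])/2); H=np.array(c['hand_eye'])
    xt=R.T@(X-p); xc=H[:3,:3].T@(xt-H[:3,3]); th=np.arctan2(np.hypot(xc[0],xc[1]),xc[2]); ph=np.arctan2(xc[1],xc[0])
    return np.array([c['cx']+f*th*np.cos(ph),c['cy']+f*th*np.sin(ph)])
def wrist_atz(u,v,z,p,R):
    c=viewer.get_calibration('wrist'); f=210/np.tan(np.radians(c['vertical_fov'])/2); H=np.array(c['hand_eye'])
    du,dv=u-c['cx'],v-c['cy']; r=np.hypot(du,dv); th=r/f
    d=np.array([du/r*np.sin(th),dv/r*np.sin(th),np.cos(th)]) if r>0 else np.array([0,0,1.])
    o=R@H[:3,3]+p; d=R@H[:3,:3]@d; return o+(z-o[2])/d[2]*d
E
python3 - <<'E'
from h import *
Z=dict(dial_axis=.103,dial_peg=.135,dial_index=.103,lid_handle=.121,lid_hinge=.089,strongbox=0,pen_cup=0,tape_roll=0,bench_hammer=0,rotary_tool=0,carton=0,leather_case_a=0)
for n in ['top','side']:
    viewer.read_camera(n)
    for q,z in Z.items():
        for r in spot_point(n,q)[:2]:
            print(n,q,round(r['score'],2),np.round(r['point'],1),np.round(at_z(n,*r['point'],z),4))
s,R=wrot();print(np.round(R,3),s['time_s'])
E
```

```text
top dial_axis 0.71 [280.1 194.5] [ 0.5906 -0.0056  0.103 ]
top dial_peg 0.87 [288.9 179.9] [ 0.6245 -0.0303  0.135 ]
top dial_peg 0.28 [161.3 182. ] [0.6234 0.3231 0.135 ]
top dial_index 0.85 [276.1 212.1] [0.5404 0.0062 0.103 ]
top dial_index 0.62 [282.8 195. ] [ 0.589  -0.0132  0.103 ]
top lid_handle 0.68 [271.8 227.5] [0.4945 0.0183 0.121 ]
top lid_hinge 0.9 [290.2 165.4] [ 0.679  -0.0358  0.089 ]
top strongbox 0.77 [282.3 204. ] [ 0.5833 -0.0122  0.    ]
top strongbox 0.32 [421.7 185. ] [ 0.6369 -0.4381  0.    ]
top pen_cup 0.59 [158.9 184. ] [0.651  0.3675 0.    ]
top tape_roll 0.58 [360.1 205.9] [ 0.5744 -0.248   0.    ]
top bench_hammer 0.61 [113.3 264.7] [0.4048 0.4957 0.    ]
top rotary_tool 0.79 [445.7 271.6] [ 0.3744 -0.4905  0.    ]
top carton 0.81 [422.  183.5] [ 0.6416 -0.4393  0.    ]
top leather_case_a 0.6 [278.4 146. ] [ 0.7677 -0.0025  0.    ]
top leather_case_a 0.52 [204.4 205.2] [0.5826 0.2256 0.    ]
side dial_axis 0.97 [253.2 204.5] [ 0.6014 -0.0054  0.103 ]
side dial_peg 0.98 [248.1 192. ] [ 0.6185 -0.0245  0.135 ]
side dial_peg 0.54 [256.6 207.2] [0.5866 0.0344 0.135 ]
side dial_index 0.9 [271.6 210.5] [0.5446 0.0133 0.103 ]
side lid_handle 0.59 [285.8 211.4] [0.5021 0.0292 0.121 ]
side lid_hinge 0.65 [224.1 200.4] [ 0.6935 -0.0266  0.089 ]
side strongbox 0.56 [260.4 229.6] [0.5792 0.0029 0.    ]
side pen_cup 0.77 [217.8 330.6] [0.6542 0.3629 0.    ]
side tape_roll 0.5 [269.9 174.4] [ 0.5728 -0.2524  0.    ]
side bench_hammer 0.66 [309.8 389.3] [0.4071 0.4955 0.    ]
side bench_hammer 0.39 [223.1 199.2] [ 0.7162 -0.1163  0.    ]
side rotary_tool 0.55 [327.8 134.9] [ 0.3741 -0.494   0.    ]
side carton 0.71 [257.4 144.9] [ 0.6337 -0.4075  0.    ]
side leather_case_a 0.68 [197.8 228.9] [0.7747 0.0202 0.    ]
side leather_case_a 0.64 [257.4 291.7] [0.5635 0.2319 0.    ]
[[-0.966  0.     0.257]
 [-0.257  0.    -0.966]
 [-0.    -1.    -0.   ]] 1.45
```

```bash
python3 - <<'E'
import cv2
im=cv2.imread('pics/top0.png')[140:260,210:350]; cv2.imwrite('pics/topz.png',cv2.resize(im,None,fx=5,fy=5,interpolation=cv2.INTER_CUBIC))
E
```

```text
(no output)
```

View pics/topz.png

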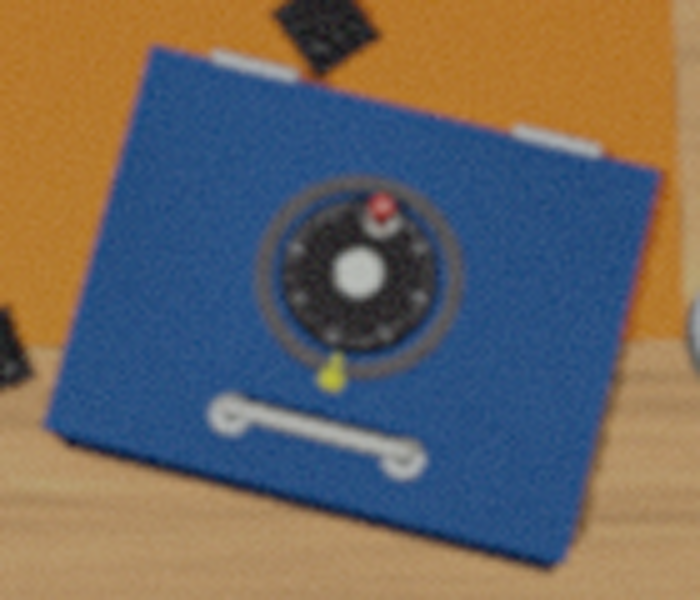

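```bash
python3 - <<'E'
from h import *
from scipy.optimize import least_squares
z=lambda x,y:(210+x/5-.4,140+y/5-.4)
obs=[((.117,.152,.093),(150,48)),((.117,-.152,.093),(662,172)),((-.117,-.152,.093),(562,568)),((-.117,.152,.093),(47,430)),
 ((.012,0,.107),(358,272)),((-.0425,0,.105),(332,370)),((-.082,.049,.121),(230,405)),((-.082,-.049,.121),(405,455))]
O=np.array([o[0] for o in obs]); U=np.array([z(*o[1]) for o in obs])
W=np.array([1]*5+[.7]*3)
def res(p,full=False):
    c,s=np.cos(p[2]),np.sin(p[2])
    X=np.c_[p[0]+c*O[:,0]-s*O[:,1],p[1]+s*O[:,0]+c*O[:,1],O[:,2]]
    P=np.array([proj('top',x) for x in X]); r=(P-U)*W[:,None]
    return r if full else r.ravel()
f=least_squares(res,[.58,-.01,-.2]); print(f.x,np.degrees(f.x[2])); print(np.round(res(f.x,True),2))
p=f.x; c,s=np.cos(p[2]),np.sin(p[2])
w=lambda x,y:(round(p[0]+c*x-s*y,4),round(p[1]+s*x+c*y,4))
ax=w(.012,0);print('axis',ax,'handle',w(-.082,0),'hinge',w(.115,0))
pg=at_z('top',*z(382,203),.135);print('peg',pg, np.hypot(pg[0]-ax[0],pg[1]-ax[1]))
idx=np.arctan2(-s,-c); a=np.arctan2(pg[1]-ax[1],pg[0]-ax[0]); print('reading',(np.degrees(a-idx)%360)/9, 'peg angle',np.degrees(a),'idx ang',np.degrees(idx))
# side-depth/other check
for X in [(*ax,.107),(*w(-.082,0),.121)]: print(proj('side',np.array(X)))
E
```

```text
[ 0.57794009 -0.00614599 -0.26647961] -15.268157250746217
[[ 0.14 -0.75]
 [ 0.14 -0.17]
 [ 0.87 -0.04]
 [-1.43  0.19]
 [ 0.23  0.55]
 [ 0.37 -0.29]
 [ 0.    0.61]
 [-0.3  -0.15]]
axis (np.float64(0.5895), np.float64(-0.0093)) handle (np.float64(0.4988), np.float64(0.0154)) hinge (np.float64(0.6889), np.float64(-0.0364))
peg [ 0.62373107 -0.02228053  0.135     ] 0.03660956307010752
reading 19.389029391379808 peg angle -20.766892728327942 idx ang 164.7318427492538
[257.30724686 202.93322076]
[287.2559499  208.01732286]
```

The lid fit leaves about 1 px of residual. That puts the axis near (0.590, -0.009), the box yaw near -15°, and the dial reading near 19.4. Next I turn the jaws to the box's x axis, rise a little, and then go above the dial.

```bash
python3 -m pendant '[{"wy":-8.5,"y":-0.006},{"wy":-8.5,"y":-0.006},{"wy":-8.5,"y":-0.006},{"wy":-8.5,"y":-0.006},{"wy":-8.5,"y":-0.006},{"wy":-8.5},{"wy":-8.5}]'
python3 -c "
from h import *
s,R=wrot();print(np.round(R,3),s['tcp_pos'],s['time_s'],s['contact_force'],s['joint_positions'])
print(R.T@(np.array([.5895,-.0093,.28])-s['tcp_pos']))"
```

```text
[[-0.966  0.     0.257]
 [-0.257  0.    -0.966]
 [-0.    -1.    -0.   ]] [ 0.13486178 -0.50735524  0.25028518] 1.45 [-0.59572932  0.43504762  0.04059305] [-1.31101387e+00  1.25807737e-01 -3.96115336e-02  1.40541583e+00
  4.37999898e-05  1.57079854e+00]
[-0.56731934 -0.02967584 -0.36456277]invalid input at $[0]: expected keys wx, wy, wz, x, y, z, grip
```

```bash
python3 -m pendant '[{"wx":0,"wy":-8.5,"wz":0,"x":0,"y":-0.006,"z":0,"grip":100},{"wx":0,"wy":-8.5,"wz":0,"x":0,"y":-0.006,"z":0,"grip":100},{"wx":0,"wy":-8.5,"wz":0,"x":0,"y":-0.006,"z":0,"grip":100},{"wx":0,"wy":-8.5,"wz":0,"x":0,"y":-0.006,"z":0,"grip":100},{"wx":0,"wy":-8.5,"wz":0,"x":0,"y":-0.006,"z":0,"grip":100},{"wx":0,"wy":-8.5,"wz":0,"x":0,"y":0,"z":0,"grip":100},{"wx":0,"wy":-8.5,"wz":0,"x":0,"y":0,"z":0,"grip":100}]'
python3 -c "
from h import *
s,R=wrot();print(np.round(R,3),s['tcp_pos'],s['time_s'],s['contact_force'],s['joint_positions'])
print(R.T@(np.array([.5895,-.0093,.28])-s['tcp_pos']))"
```

```text
time_s: 2.15
tcp_pos: [0.1349, -0.5075, 0.2806]
tcp_rot: [-0.429, 0.429, -0.562, 0.562]
contact_force: [0.2, 0.5, -1.2]
gripper_width: 0.0855
[[-0.263  0.     0.965]
 [-0.965 -0.001 -0.263]
 [ 0.    -1.     0.   ]] [ 0.13489542 -0.50750509  0.28057123] 2.15 [ 0.1615606   0.51259474 -1.23531827] [-1.31100587e+00  1.28090401e-01  2.91499083e-02  1.47131000e+00
  6.98924731e-06  5.26251510e-01]
[-6.00329102e-01  3.76122330e-04  3.07374022e-01]
```

```bash
python3 -m pendant '[{"wx":0,"wy":0,"wz":0,"x":-0.043,"y":0,"z":0.022,"grip":50},{"wx":0,"wy":0,"wz":0,"x":-0.043,"y":0,"z":0.022,"grip":50},{"wx":0,"wy":0,"wz":0,"x":-0.043,"y":0,"z":0.022,"grip":50},{"wx":0,"wy":0,"wz":0,"x":-0.043,"y":0,"z":0.022,"grip":50},{"wx":0,"wy":0,"wz":0,"x":-0.043,"y":0,"z":0.022,"grip":50},{"wx":0,"wy":0,"wz":0,"x":-0.043,"y":0,"z":0.022,"grip":50},{"wx":0,"wy":0,"wz":0,"x":-0.043,"y":0,"z":0.022,"grip":50}]' 
python3 -m pendant '[{"wx":0,"wy":0,"wz":0,"x":-0.043,"y":0,"z":0.022,"grip":50},{"wx":0,"wy":0,"wz":0,"x":-0.043,"y":0,"z":0.022,"grip":50},{"wx":0,"wy":0,"wz":0,"x":-0.043,"y":0,"z":0.022,"grip":50},{"wx":0,"wy":0,"wz":0,"x":-0.043,"y":0,"z":0.022,"grip":50},{"wx":0,"wy":0,"wz":0,"x":-0.043,"y":0,"z":0.022,"grip":50},{"wx":0,"wy":0,"wz":0,"x":-0.043,"y":0,"z":0.022,"grip":50},{"wx":0,"wy":0,"wz":0,"x":-0.043,"y":0,"z":0.022,"grip":50}]'
python3 - <<'E'
from h import *
s,R=wrot(); im,d=viewer.read_camera('wrist'); cv2.imwrite('pics/w1.png',im[:,:,::-1]); np.savez('w1.npz',im=im,d=d,R=R,p=s['tcp_pos'])
print(s['tcp_pos'],np.round(R,4),s['time_s'])
for q,z in dict(dial_axis=.103,dial_peg=.135,dial_index=.103,lid_handle=.121).items():
    for r in spot_point('wrist',q)[:2]: print(q,round(r['score'],2),np.round(r['point'],1),np.round(wrist_atz(*r['point'],z,s['tcp_pos'],R),4))
E
```

```text
time_s: 2.85
tcp_pos: [0.3651, -0.2573, 0.2806]
tcp_rot: [-0.427, 0.427, -0.563, 0.564]
contact_force: [0.1, -0.4, 0.1]
gripper_width: 0.043
time_s: 3.55
tcp_pos: [0.5946, -0.0087, 0.2804]
tcp_rot: [-0.428, 0.427, -0.563, 0.563]
contact_force: [0.3, -0.4, -0.0]
gripper_width: 0.0428
[ 0.59464199 -0.00866977  0.28038468] [[-2.688e-01  4.000e-04  9.632e-01]
 [-9.632e-01 -2.000e-04 -2.688e-01]
 [ 0.000e+00 -1.000e+00  5.000e-04]] 3.55
dial_peg 0.74 [311.6 211.7] [ 0.6205 -0.0228  0.135 ]
lid_handle 0.79 [175.2 201.8] [0.5022 0.0162 0.121 ]
```

View pics/w1.png

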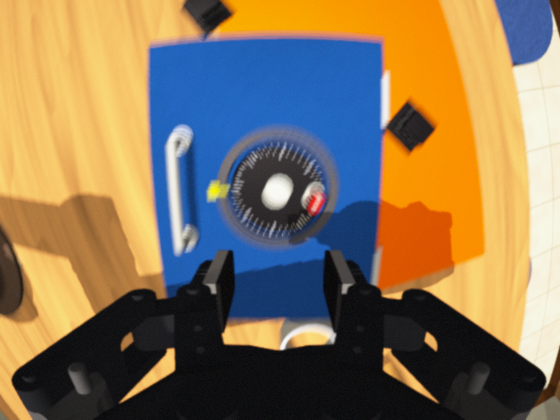

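The wrist view shows the hub at about (277,191), the index at about (215,189), the peg at about (316,204), and the bar at about (178,190). I'll rectify it to a plan view in the box frame.

```bash
cat > rect.py <<'E'
from h import *
def rect(f,z,cx,cy,yaw,half,px=600,out='pics/r.png'):
    D=np.load(f); im=D['im'];R=D['R'];p=D['p']
    c,s=np.cos(yaw),np.sin(yaw); g=np.linspace(half,-half,px)
    mx=np.zeros((px,px),np.float32);my=mx.copy()
    C=viewer.get_calibration('wrist'); fo=210/np.tan(np.radians(C['vertical_fov'])/2); H=np.array(C['hand_eye'])
    X,Y=np.meshgrid(g,g,indexing='ij') # row: own x from + to -, col: own y from + to -
    P=np.stack([cx+c*X-s*Y,cy+s*X+c*Y,np.full_like(X,z)],-1)
    xc=((P-p)@R-H[:3,3])@H[:3,:3]
    th=np.arctan2(np.hypot(xc[...,0],xc[...,1]),xc[...,2]);ph=np.arctan2(xc[...,1],xc[...,0])
    mx=(C['cx']+fo*th*np.cos(ph)).astype(np.float32);my=(C['cy']+fo*th*np.sin(ph)).astype(np.float32)
    o=cv2.remap(im,mx,my,cv2.INTER_CUBIC); 
    cv2.line(o,(px//2,0),(px//2,px),(0,255,0),1); cv2.line(o,(0,px//2),(px,px//2),(0,255,0),1)
    cv2.circle(o,(px//2,px//2),int(.045/half*px/2),(0,255,0),1)
    cv2.imwrite(out,o[:,:,::-1])
E
python3 -c "
from rect import *
rect('w1.npz',.103,.5895,-.0093,-.2665,.1,600,'pics/w1r.png')
rect('w1.npz',.093,.5895,-.0093,-.2665,.17,600,'pics/w1r2.png')"
```

```text
(no output)
```

View pics/w1r.png

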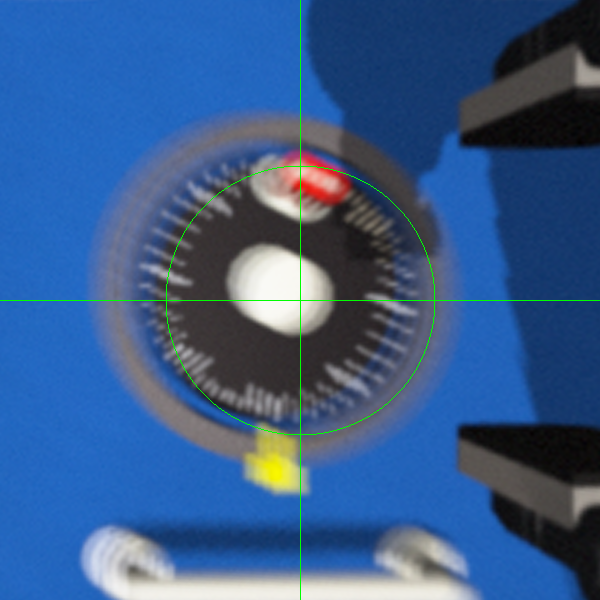

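View pics/w1r2.png

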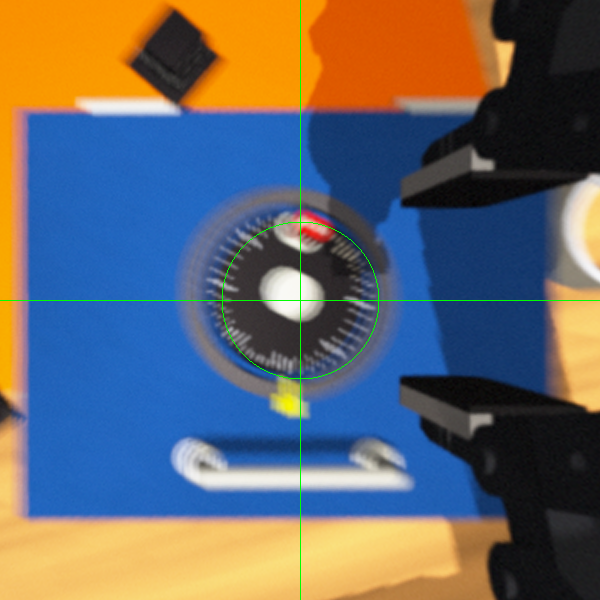

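The arm was still settling, so the picture is blurred. I'll take a sharp one now.

```bash
python3 - <<'E'
from rect import *
viewer.read_camera('wrist')
s,R=wrot(); im,d=viewer.read_camera('wrist'); cv2.imwrite('pics/w2.png',im[:,:,::-1]); np.savez('w2.npz',im=im,d=d,R=R,p=s['tcp_pos'])
print(s['tcp_pos'],s['time_s'],abs(s['joint_vel']).max())
rect('w2.npz',.103,.5895,-.0093,-.2665,.1,600,'pics/w2r.png')
rect('w2.npz',.093,.5895,-.0093,-.2665,.17,600,'pics/w2r2.png')
rect('w2.npz',.135,.5895,-.0093,-.2665,.1,600,'pics/w2r3.png')
E
```

```text
[ 0.59309863 -0.01088475  0.28031979] 3.85 0.017730018706492878
```

View pics/w2r.png

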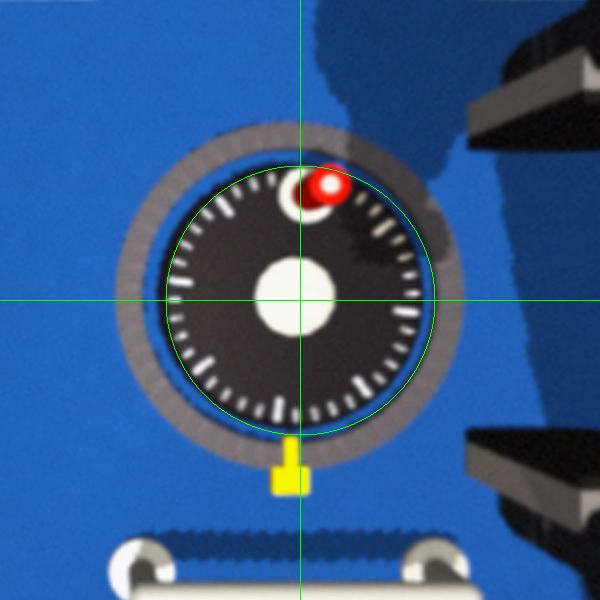

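View pics/w2r2.png

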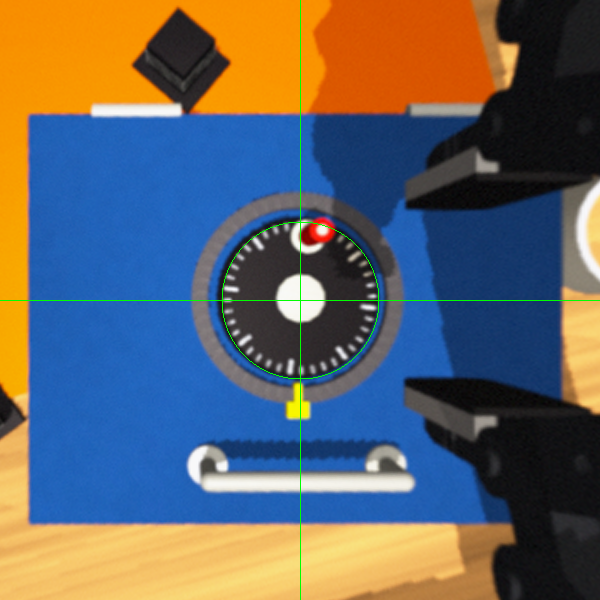

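View pics/w2r3.png

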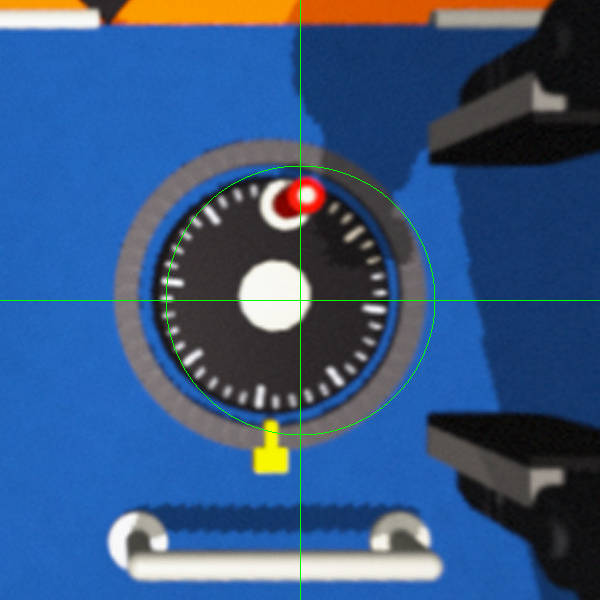

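In the z = 0.103 plan view (3 px/mm) the dial centre is at about (291,296), so the axis is at (0.5913, -0.0070). The ticks and the index give a yaw of -15.3° and a reading of about 19.2. In the z = 0.135 view the peg top is at (308,194), which puts the peg at about (0.623, -0.0205) with a radius of 34.6 mm, against 34 expected. I'll go above the peg, set the jaws part open, and descend.

```bash
python3 -m pendant '[{"wx":0,"wy":0,"wz":0,"x":0.001,"y":0.01,"z":0.031,"grip":40},{"wx":0,"wy":0,"wz":0,"x":0,"y":0.03,"z":0,"grip":40},{"wx":0,"wy":0,"wz":0,"x":0,"y":0.03,"z":0,"grip":40},{"wx":0,"wy":0,"wz":0,"x":0,"y":0.03,"z":0,"grip":40},{"wx":0,"wy":0,"wz":0,"x":0,"y":0.01,"z":0,"grip":40},{"wx":0,"wy":0,"wz":0,"x":0,"y":0,"z":0,"grip":40},{"wx":0,"wy":0,"wz":0,"x":0,"y":0,"z":0,"grip":40}]'
python3 - <<'E'
from h import *
s,R=wrot(); im,d=viewer.read_camera('wrist'); cv2.imwrite('pics/w3.png',im[:,:,::-1]); 
print(s['tcp_pos'],s['time_s'],np.round(R.T@(np.array([.6229,-.0205,.132])-s['tcp_pos']),4))
E
```

```text
time_s: 4.6
tcp_pos: [0.6234, -0.0203, 0.1721]
tcp_rot: [-0.428, 0.427, -0.563, 0.564]
contact_force: [-0.3, 0.6, 0.7]
gripper_width: 0.0344
[ 0.62340149 -0.02033857  0.17207401] 4.6 [ 0.0003  0.0401 -0.0005]
```

View pics/w3.png

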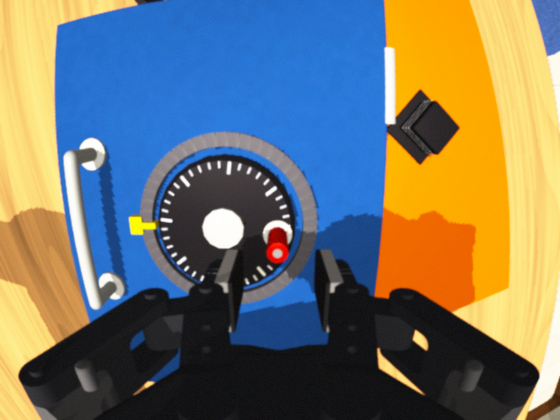

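The peg sits midway between the fingers in the picture (peg at 277,253, pads at columns 237 and 320). Next I descend 40 mm and close.

```bash
python3 -m pendant '[{"wx":0,"wy":0,"wz":0,"x":0,"y":0.02,"z":0,"grip":40},{"wx":0,"wy":0,"wz":0,"x":0,"y":0.02,"z":0,"grip":40},{"wx":0,"wy":0,"wz":0,"x":0,"y":0,"z":0,"grip":0},{"wx":0,"wy":0,"wz":0,"x":0,"y":0,"z":0,"grip":0},{"wx":0,"wy":0,"wz":0,"x":0,"y":0,"z":0,"grip":0},{"wx":0,"wy":0,"wz":0,"x":0,"y":0,"z":0,"grip":0}]' 30
python3 - <<'E'
from h import *
s,R=wrot(); im,d=viewer.read_camera('wrist'); cv2.imwrite('pics/w4.png',im[:,:,::-1]); 
print(s['tcp_pos'],s['time_s'],s['contact_force'],s['gripper_width'])
E
```

```text
time_s: 5.25
tcp_pos: [0.6229, -0.0197, 0.1311]
tcp_rot: [0.427, -0.427, 0.563, -0.563]
contact_force: [-3.8, -0.2, -1.3]
gripper_width: 0.0109
[ 0.62288339 -0.01971271  0.13111513] 5.25 [-3.75791338 -0.21025687 -1.28607168] 0.01087423185271117
```

View pics/w4.png

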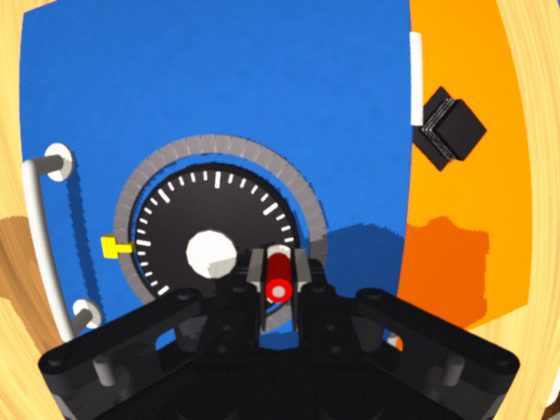

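The peg is pinched: width 10.9 mm, TCP radius 34.05 mm, reading about 19.27. I'll compute the polygon step table in tool axes at 2 marks per row.

```bash
cat > dial.py <<'E'
from h import *
AX=np.array([.5913,-.0070]); YAW=np.degrees(-.2665)
def reading(p,AX=AX):
    d=p[:2]-AX; a=np.degrees(np.arctan2(d[1],d[0])); return ((a-YAW-180)%360)/9, np.hypot(*d)*1000
def pos(N,r=34.0):
    s,R=wrot(); az=np.degrees(np.arctan2(R[1,2],R[0,2])); psi=np.radians(180+9*N+YAW-az)
    return np.array([-np.sin(psi),np.cos(psi)])*r   # tool x,z in mm rel. axis
def st():
    s,R=wrot(); n,r=reading(s['tcp_pos']); F=s['contact_force']; d=s['tcp_pos'][:2]-AX; u=d/np.hypot(*d)
    print('t',round(s['time_s'],2),'N',round(n,2),'r',round(r,2),'z',round(s['tcp_pos'][2],4),'Fr',round(F[0]*u[0]+F[1]*u[1],1),'Ft_ccw',round(-F[0]*u[1]+F[1]*u[0],1),'Fz',round(F[2],1),'w',round(s['gripper_width'],4))
E
python3 - <<'E'
from dial import *
st()
s,R=wrot(); a=R.T@(np.array([*AX,0])-s['tcp_pos']); cur=-np.array([a[0],a[2]])*1000
print('cur',cur)
seq=list(range(19,-26,-2)); q=cur; 
for N in seq:
    d=np.round(pos(N)-q,1); q=q+d; print(N%40, [float(v) for v in d])
E
```

```text
t 5.3 N 19.26 r 34.08 z 0.1311 Fr -4.9 Ft_ccw -0.1 Fz -2.3 w 0.0106
cur [ 3.72955298 33.86550286]
19 [1.4, -0.3]
17 [10.1, -3.2]
15 [8.7, -6.2]
13 [6.3, -8.5]
11 [3.3, -10.1]
9 [0.1, -10.7]
7 [-3.2, -10.1]
5 [-6.2, -8.7]
3 [-8.6, -6.3]
1 [-10.1, -3.3]
39 [-10.6, -0.1]
37 [-10.2, 3.2]
35 [-8.6, 6.3]
33 [-6.3, 8.5]
31 [-3.4, 10.1]
29 [-0.0, 10.7]
27 [3.2, 10.1]
25 [6.2, 8.6]
23 [8.6, 6.3]
21 [10.1, 3.4]
19 [10.6, 0.0]
17 [10.1, -3.2]
15 [8.7, -6.2]
```

```bash
python3 -m pendant '[{"wx":0,"wy":0,"wz":0,"x":0.0014,"y":0,"z":-0.0003,"grip":0},{"wx":0,"wy":0,"wz":0,"x":0.005,"y":0,"z":-0.0012,"grip":0},{"wx":0,"wy":0,"wz":0,"x":0.0051,"y":0,"z":-0.0020,"grip":0}]' >/dev/null; python3 -c "from dial import *; st()"
python3 -m pendant '[{"wx":0,"wy":0,"wz":0,"x":0.0087,"y":0,"z":-0.0062,"grip":0},{"wx":0,"wy":0,"wz":0,"x":0.0063,"y":0,"z":-0.0085,"grip":0}]' >/dev/null; python3 -c "from dial import *; st()"
```

```text
t 5.6 N 17.15 r 33.97 z 0.131 Fr -5.3 Ft_ccw 2.6 Fz 0.7 w 0.0108
t 5.8 N 13.26 r 33.83 z 0.131 Fr -7.4 Ft_ccw 2.8 Fz -0.9 w 0.0107
```

The dial follows with about 2.7 N drag. I'll continue right: 13 → 37, then → 21, and so on.

```bash
python3 -m pendant '[{"wx":0,"wy":0,"wz":0,"x":0.0033,"y":0,"z":-0.0101,"grip":0},{"wx":0,"wy":0,"wz":0,"x":0.0001,"y":0,"z":-0.0107,"grip":0},{"wx":0,"wy":0,"wz":0,"x":-0.0032,"y":0,"z":-0.0101,"grip":0},{"wx":0,"wy":0,"wz":0,"x":-0.0062,"y":0,"z":-0.0087,"grip":0}]' >/dev/null; python3 -c "from dial import *; st()"
python3 -m pendant '[{"wx":0,"wy":0,"wz":0,"x":-0.0086,"y":0,"z":-0.0063,"grip":0},{"wx":0,"wy":0,"wz":0,"x":-0.0101,"y":0,"z":-0.0033,"grip":0},{"wx":0,"wy":0,"wz":0,"x":-0.0106,"y":0,"z":-0.0001,"grip":0},{"wx":0,"wy":0,"wz":0,"x":-0.0102,"y":0,"z":0.0032,"grip":0}]' >/dev/null; python3 -c "from dial import *; st()"
```

```text
t 6.2 N 5.16 r 33.8 z 0.1311 Fr -4.8 Ft_ccw 4.2 Fz -1.1 w 0.0109
t 6.6 N 36.93 r 34.45 z 0.1308 Fr -4.2 Ft_ccw 4.3 Fz 5.6 w 0.0106
```

```bash
python3 -m pendant '[{"wx":0,"wy":0,"wz":0,"x":-0.0086,"y":0,"z":0.0063,"grip":0},{"wx":0,"wy":0,"wz":0,"x":-0.0063,"y":0,"z":0.0085,"grip":0},{"wx":0,"wy":0,"wz":0,"x":-0.0034,"y":0,"z":0.0101,"grip":0},{"wx":0,"wy":0,"wz":0,"x":0,"y":0,"z":0.0107,"grip":0},{"wx":0,"wy":0,"wz":0,"x":0.0032,"y":0,"z":0.0101,"grip":0},{"wx":0,"wy":0,"wz":0,"x":0.0062,"y":0,"z":0.0086,"grip":0}]' >/dev/null; python3 -c "from dial import *; st()"
python3 -m pendant '[{"wx":0,"wy":0,"wz":0,"x":0.0086,"y":0,"z":0.0063,"grip":0},{"wx":0,"wy":0,"wz":0,"x":0.0101,"y":0,"z":0.0034,"grip":0},{"wx":0,"wy":0,"wz":0,"x":0.0106,"y":0,"z":0,"grip":0},{"wx":0,"wy":0,"wz":0,"x":0.0101,"y":0,"z":-0.0032,"grip":0},{"wx":0,"wy":0,"wz":0,"x":0.0087,"y":0,"z":-0.0062,"grip":0}]' >/dev/null; python3 -c "from dial import *; st()"
```

```text
t 7.2 N 25.3 r 34.65 z 0.1307 Fr -5.8 Ft_ccw 4.4 Fz 9.2 w 0.0109
t 7.7 N 15.47 r 33.75 z 0.1309 Fr -0.9 Ft_ccw 5.3 Fz 4.5 w 0.0104
```

```bash
python3 -m pendant '[{"wx":0,"wy":0,"wz":0,"x":0.0063,"y":0,"z":-0.0085,"grip":0},{"wx":0,"wy":0,"wz":0,"x":0.0033,"y":0,"z":-0.0101,"grip":0},{"wx":0,"wy":0,"wz":0,"x":0.0001,"y":0,"z":-0.0107,"grip":0},{"wx":0,"wy":0,"wz":0,"x":-0.0032,"y":0,"z":-0.0101,"grip":0},{"wx":0,"wy":0,"wz":0,"x":-0.0062,"y":0,"z":-0.0087,"grip":0}]' >/dev/null; python3 -c "from dial import *; st()"
python3 -m pendant '[{"wx":0,"wy":0,"wz":0,"x":-0.0086,"y":0,"z":-0.0063,"grip":0},{"wx":0,"wy":0,"wz":0,"x":-0.0101,"y":0,"z":-0.0033,"grip":0},{"wx":0,"wy":0,"wz":0,"x":-0.0106,"y":0,"z":-0.0001,"grip":0},{"wx":0,"wy":0,"wz":0,"x":-0.0102,"y":0,"z":0.0032,"grip":0},{"wx":0,"wy":0,"wz":0,"x":-0.0086,"y":0,"z":0.0063,"grip":0}]' >/dev/null; python3 -c "from dial import *; st()"
python3 -m pendant '[{"wx":0,"wy":0,"wz":0,"x":-0.0063,"y":0,"z":0.0085,"grip":0},{"wx":0,"wy":0,"wz":0,"x":-0.0034,"y":0,"z":0.0101,"grip":0},{"wx":0,"wy":0,"wz":0,"x":0,"y":0,"z":0.0107,"grip":0},{"wx":0,"wy":0,"wz":0,"x":0.0032,"y":0,"z":0.0101,"grip":0},{"wx":0,"wy":0,"wz":0,"x":0.0062,"y":0,"z":0.0086,"grip":0}]' >/dev/null; python3 -c "from dial import *; st()"
```

```text
t 8.2 N 5.05 r 33.9 z 0.1309 Fr -5.9 Ft_ccw 3.8 Fz 3.7 w 0.0106
t 8.7 N 35.23 r 34.58 z 0.1307 Fr -4.5 Ft_ccw 4.0 Fz 9.2 w 0.0107
t 9.2 N 25.37 r 34.44 z 0.1308 Fr 0.6 Ft_ccw 4.5 Fz 8.4 w 0.0109
```

```bash
python3 -m pendant '[{"wx":0,"wy":0,"wz":0,"x":0.0086,"y":0,"z":0.0063,"grip":0},{"wx":0,"wy":0,"wz":0,"x":0.0101,"y":0,"z":0.0034,"grip":0},{"wx":0,"wy":0,"wz":0,"x":0.0106,"y":0,"z":0,"grip":0},{"wx":0,"wy":0,"wz":0,"x":0.0101,"y":0,"z":-0.0032,"grip":0}]' >/dev/null; python3 -c "from dial import *; st()"
python3 -m pendant '[{"wx":0,"wy":0,"wz":0,"x":0.0047,"y":0,"z":-0.0026,"grip":0},{"wx":0,"wy":0,"wz":0,"x":0.0020,"y":0,"z":-0.0017,"grip":0},{"wx":0,"wy":0,"wz":0,"x":0.0020,"y":0,"z":-0.0017,"grip":0},{"wx":0,"wy":0,"wz":0,"x":0,"y":0,"z":0,"grip":0}]' >/dev/null; python3 - <<'E'
from dial import *
st(); s,R=wrot(); im,d=viewer.read_camera('wrist'); cv2.imwrite('pics/w5.png',im[:,:,::-1]); np.savez('w5.npz',im=im,d=d,R=R,p=s['tcp_pos'])
st()
from rect import *
rect('w5.npz',.103,*AX,-.2665,.1,600,'pics/w5r.png')
E
```

```text
t 9.6 N 17.24 r 33.86 z 0.1308 Fr -0.4 Ft_ccw 5.2 Fz 6.5 w 0.0107
t 10.0 N 15.09 r 33.69 z 0.1309 Fr 0.3 Ft_ccw 1.8 Fz 6.8 w 0.011
t 10.05 N 15.09 r 33.67 z 0.1309 Fr 1.8 Ft_ccw 2.6 Fz 6.7 w 0.0107
```

View pics/w5r.png

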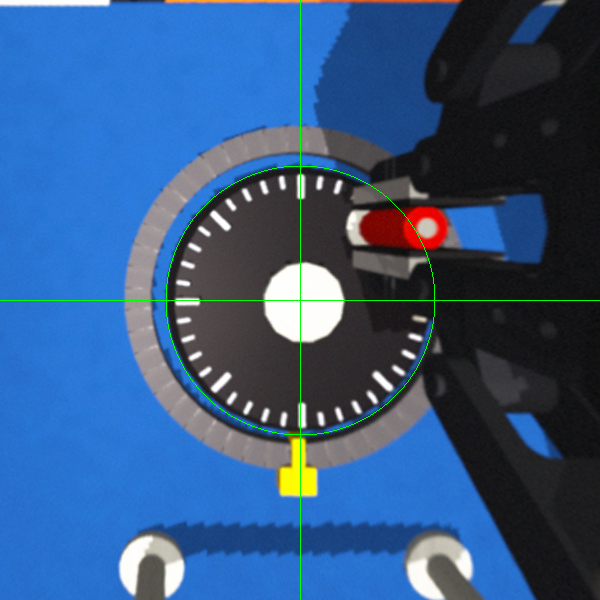

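The rectified view shows the long 15 tick at (302,415), 0.1–0.2 mark from the index line at (298,480), and the TCP reading says 15.09. I'll go left 50 marks.

```bash
python3 -m pendant '[{"wx":0,"wy":0,"wz":0,"x":-0.0087,"y":0,"z":0.0062,"grip":0},{"wx":0,"wy":0,"wz":0,"x":-0.0101,"y":0,"z":0.0032,"grip":0},{"wx":0,"wy":0,"wz":0,"x":-0.0106,"y":0,"z":0,"grip":0},{"wx":0,"wy":0,"wz":0,"x":-0.0101,"y":0,"z":-0.0034,"grip":0},{"wx":0,"wy":0,"wz":0,"x":-0.0086,"y":0,"z":-0.0063,"grip":0}]' >/dev/null; python3 -c "from dial import *; st()"
python3 -m pendant '[{"wx":0,"wy":0,"wz":0,"x":-0.0062,"y":0,"z":-0.0086,"grip":0},{"wx":0,"wy":0,"wz":0,"x":-0.0032,"y":0,"z":-0.0101,"grip":0},{"wx":0,"wy":0,"wz":0,"x":0,"y":0,"z":-0.0107,"grip":0},{"wx":0,"wy":0,"wz":0,"x":0.0034,"y":0,"z":-0.0101,"grip":0},{"wx":0,"wy":0,"wz":0,"x":0.0063,"y":0,"z":-0.0085,"grip":0}]' >/dev/null; python3 -c "from dial import *; st()"
python3 -m pendant '[{"wx":0,"wy":0,"wz":0,"x":0.0086,"y":0,"z":-0.0063,"grip":0},{"wx":0,"wy":0,"wz":0,"x":0.0102,"y":0,"z":-0.0032,"grip":0},{"wx":0,"wy":0,"wz":0,"x":0.0106,"y":0,"z":0.0001,"grip":0},{"wx":0,"wy":0,"wz":0,"x":0.0101,"y":0,"z":0.0033,"grip":0},{"wx":0,"wy":0,"wz":0,"x":0.0086,"y":0,"z":0.0063,"grip":0}]' >/dev/null; python3 -c "from dial import *; st()"
```

```text
t 10.55 N 24.99 r 34.47 z 0.1309 Fr -1.8 Ft_ccw -2.7 Fz 7.6 w 0.0104
t 11.05 N 34.94 r 34.59 z 0.1309 Fr -4.5 Ft_ccw -3.1 Fz 5.9 w 0.0107
t 11.55 N 4.82 r 33.91 z 0.1308 Fr -5.5 Ft_ccw -2.2 Fz 7.1 w 0.0109
```

```bash
python3 -m pendant '[{"wx":0,"wy":0,"wz":0,"x":0.0062,"y":0,"z":0.0087,"grip":0},{"wx":0,"wy":0,"wz":0,"x":0.0032,"y":0,"z":0.0101,"grip":0},{"wx":0,"wy":0,"wz":0,"x":-0.0001,"y":0,"z":0.0107,"grip":0},{"wx":0,"wy":0,"wz":0,"x":-0.0033,"y":0,"z":0.0101,"grip":0},{"wx":0,"wy":0,"wz":0,"x":-0.0063,"y":0,"z":0.0085,"grip":0}]' >/dev/null; python3 -c "from dial import *; st()"
python3 -m pendant '[{"wx":0,"wy":0,"wz":0,"x":-0.0087,"y":0,"z":0.0062,"grip":0},{"wx":0,"wy":0,"wz":0,"x":-0.0101,"y":0,"z":0.0032,"grip":0},{"wx":0,"wy":0,"wz":0,"x":-0.0106,"y":0,"z":0,"grip":0}]' >/dev/null; python3 -c "from dial import *; st()"
python3 -m pendant '[{"wx":0,"wy":0,"wz":0,"x":-0.0051,"y":0,"z":-0.0013,"grip":0},{"wx":0,"wy":0,"wz":0,"x":-0.0050,"y":0,"z":-0.0021,"grip":0},{"wx":0,"wy":0,"wz":0,"x":-0.0045,"y":0,"z":-0.0028,"grip":0},{"wx":0,"wy":0,"wz":0,"x":0,"y":0,"z":0,"grip":0}]' >/dev/null; python3 -c "from dial import *; st()
s,R=wrot(); a=R.T@(np.array([*AX,0])-s['tcp_pos']); cur=-np.array([a[0],a[2]])*1000; print(cur,pos(24.2),pos(25))"
```

```text
t 12.05 N 14.81 r 33.77 z 0.1308 Fr -0.8 Ft_ccw -4.2 Fz 9.8 w 0.0107
t 12.35 N 20.89 r 34.17 z 0.1308 Fr -0.9 Ft_ccw -4.0 Fz 8.3 w 0.0106
t 12.75 N 24.09 r 34.32 z 0.1309 Fr 2.6 Ft_ccw 0.1 Fz 6.9 w 0.0104
[-20.71812576  27.42295994] [-20.98325562  26.75262573] [-24.17078947  23.91177401]
```

```bash
python3 -m pendant '[{"wx":0,"wy":0,"wz":0,"x":-0.0018,"y":0,"z":-0.0016,"grip":0},{"wx":0,"wy":0,"wz":0,"x":-0.0016,"y":0,"z":-0.0015,"grip":0},{"wx":0,"wy":0,"wz":0,"x":0,"y":0,"z":0,"grip":0}]' >/dev/null; python3 - <<'E'
from dial import *
st(); s,R=wrot(); im,d=viewer.read_camera('wrist'); cv2.imwrite('pics/w6.png',im[:,:,::-1]); np.savez('w6.npz',im=im,d=d,R=R,p=s['tcp_pos'])
st()
from rect import *
rect('w6.npz',.103,*AX,-.2665,.1,600,'pics/w6r.png')
E
```

```text
t 13.05 N 24.86 r 34.32 z 0.1309 Fr 1.9 Ft_ccw -2.2 Fz 6.9 w 0.0106
t 13.1 N 24.86 r 34.31 z 0.1309 Fr 2.0 Ft_ccw -2.0 Fz 7.7 w 0.0105
```

View pics/w6r.png

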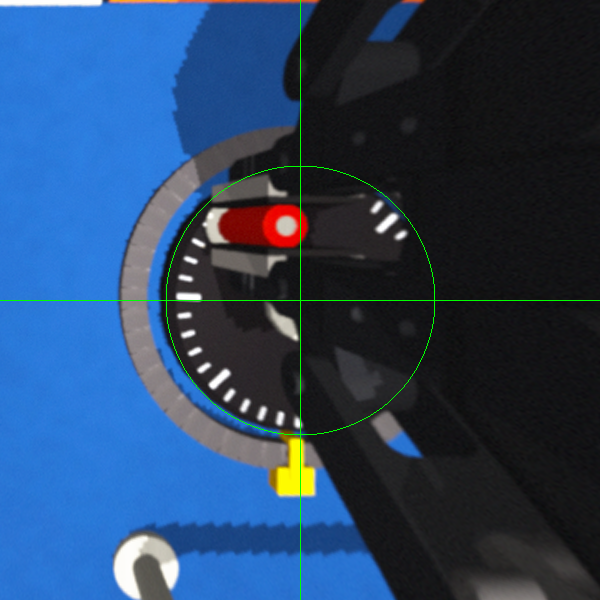

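Tick 35 at (188,297) gives 24.8–24.9, and the TCP reading says 24.86. Next I compute the steps for the final right turn.

```bash
cat > ok.py <<'E'
from dial import *
import sys
st(); s,R=wrot(); F=s['contact_force']; d=s['tcp_pos'][:2]-AX; u=d/np.hypot(*d)
sys.exit(0 if abs(-F[0]*u[1]+F[1]*u[0])<8 else 1)
E
python3 - <<'E'
from dial import *
q=pos(24.86)
for N in [24,23,22,21,20,19,18]+list(np.arange(17.5,3.4,-.5)):
    d=np.round(pos(N)-q,2); q=q+d; print(N,d)
E
```

```text
24 [3.51 2.96]
23 [4.53 2.82]
22 [4.92 2.07]
21 [5.18 1.27]
20 [5.31 0.45]
19 [ 5.32 -0.39]
18 [ 5.2  -1.21]
17.5 [ 2.51 -0.91]
17.0 [ 2.43 -1.11]
16.5 [ 2.34 -1.29]
16.0 [ 2.22 -1.47]
15.5 [ 2.11 -1.64]
15.0 [ 1.97 -1.8 ]
14.5 [ 1.82 -1.95]
14.0 [ 1.67 -2.09]
13.5 [ 1.49 -2.21]
13.0 [ 1.32 -2.32]
12.5 [ 1.13 -2.42]
12.0 [ 0.94 -2.5 ]
11.5 [ 0.74 -2.56]
11.0 [ 0.54 -2.62]
10.5 [ 0.33 -2.65]
10.0 [ 0.12 -2.67]
9.5 [-0.09 -2.66]
9.0 [-0.3  -2.66]
8.5 [-0.51 -2.62]
8.0 [-0.71 -2.57]
7.5 [-0.91 -2.51]
7.0 [-1.1  -2.43]
6.5 [-1.29 -2.34]
6.0 [-1.47 -2.23]
5.5 [-1.64 -2.1 ]
5.0 [-1.8  -1.97]
4.5 [-1.95 -1.83]
4.0 [-2.09 -1.66]
3.5 [-2.21 -1.5 ]
```

```bash
python3 -m pendant '[{"wx":0,"wy":0,"wz":0,"x":0.0018,"y":0,"z":0.0015,"grip":0},{"wx":0,"wy":0,"wz":0,"x":0.0018,"y":0,"z":0.0015,"grip":0},{"wx":0,"wy":0,"wz":0,"x":0.0022,"y":0,"z":0.0014,"grip":0},{"wx":0,"wy":0,"wz":0,"x":0.0023,"y":0,"z":0.0014,"grip":0},{"wx":0,"wy":0,"wz":0,"x":0.0049,"y":0,"z":0.0021,"grip":0}]' >/dev/null; python3 ok.py &&
python3 -m pendant '[{"wx":0,"wy":0,"wz":0,"x":0.0052,"y":0,"z":0.0013,"grip":0},{"wx":0,"wy":0,"wz":0,"x":0.0053,"y":0,"z":0.0004,"grip":0},{"wx":0,"wy":0,"wz":0,"x":0.0026,"y":0,"z":-0.0002,"grip":0},{"wx":0,"wy":0,"wz":0,"x":0.0027,"y":0,"z":-0.0002,"grip":0}]' >/dev/null; python3 ok.py &&
python3 -m pendant '[{"wx":0,"wy":0,"wz":0,"x":0.0017,"y":0,"z":-0.0004,"grip":0},{"wx":0,"wy":0,"wz":0,"x":0.0017,"y":0,"z":-0.0004,"grip":0},{"wx":0,"wy":0,"wz":0,"x":0.0017,"y":0,"z":-0.0004,"grip":0}]' >/dev/null; python3 ok.py
```

```text
t 13.6 N 22.27 r 34.16 z 0.1309 Fr 2.5 Ft_ccw 2.8 Fz 7.8 w 0.0107
t 14.0 N 19.16 r 33.89 z 0.1309 Fr 1.8 Ft_ccw 2.3 Fz 6.8 w 0.0104
t 14.3 N 18.16 r 33.82 z 0.1309 Fr 1.8 Ft_ccw 2.9 Fz 6.7 w 0.0107
```

Now the slow part: half a mark per call, two rows each, with a force check after each one that stops the sequence.

```bash
python3 -m pendant '[{"wx":0,"wy":0,"wz":0,"x":0.00125,"y":0,"z":-0.00045,"grip":0},{"wx":0,"wy":0,"wz":0,"x":0.00125,"y":0,"z":-0.00045,"grip":0}]' >/dev/null; python3 ok.py &&
python3 -m pendant '[{"wx":0,"wy":0,"wz":0,"x":0.0012,"y":0,"z":-0.00055,"grip":0},{"wx":0,"wy":0,"wz":0,"x":0.0012,"y":0,"z":-0.00055,"grip":0}]' >/dev/null && python3 ok.py &&
python3 -m pendant '[{"wx":0,"wy":0,"wz":0,"x":0.0012,"y":0,"z":-0.00065,"grip":0},{"wx":0,"wy":0,"wz":0,"x":0.0012,"y":0,"z":-0.00065,"grip":0}]' >/dev/null && python3 ok.py &&
python3 -m pendant '[{"wx":0,"wy":0,"wz":0,"x":0.0011,"y":0,"z":-0.00075,"grip":0},{"wx":0,"wy":0,"wz":0,"x":0.0011,"y":0,"z":-0.00075,"grip":0}]' >/dev/null && python3 ok.py &&
python3 -m pendant '[{"wx":0,"wy":0,"wz":0,"x":0.00105,"y":0,"z":-0.0008,"grip":0},{"wx":0,"wy":0,"wz":0,"x":0.00105,"y":0,"z":-0.0008,"grip":0}]' >/dev/null && python3 ok.py &&
python3 -m pendant '[{"wx":0,"wy":0,"wz":0,"x":0.001,"y":0,"z":-0.0009,"grip":0},{"wx":0,"wy":0,"wz":0,"x":0.001,"y":0,"z":-0.0009,"grip":0}]' >/dev/null && python3 ok.py
```

```text
t 14.5 N 17.66 r 33.8 z 0.1309 Fr 2.2 Ft_ccw 3.4 Fz 6.8 w 0.0108
t 14.7 N 17.15 r 33.77 z 0.1309 Fr 1.5 Ft_ccw 3.5 Fz 6.6 w 0.0107
t 14.9 N 16.63 r 33.75 z 0.1309 Fr 2.3 Ft_ccw 3.1 Fz 6.5 w 0.0109
t 15.1 N 16.13 r 33.69 z 0.1309 Fr 2.5 Ft_ccw 2.1 Fz 5.7 w 0.0106
t 15.3 N 15.62 r 33.7 z 0.1309 Fr 0.9 Ft_ccw 2.3 Fz 5.8 w 0.0105
t 15.5 N 15.11 r 33.66 z 0.1309 Fr 2.0 Ft_ccw 3.6 Fz 6.0 w 0.0107
```

```bash
python3 -m pendant '[{"wx":0,"wy":0,"wz":0,"x":0.0009,"y":0,"z":-0.001,"grip":0},{"wx":0,"wy":0,"wz":0,"x":0.0009,"y":0,"z":-0.001,"grip":0}]' >/dev/null; python3 ok.py &&
python3 -m pendant '[{"wx":0,"wy":0,"wz":0,"x":0.00085,"y":0,"z":-0.00105,"grip":0},{"wx":0,"wy":0,"wz":0,"x":0.00085,"y":0,"z":-0.00105,"grip":0}]' >/dev/null && python3 ok.py &&
python3 -m pendant '[{"wx":0,"wy":0,"wz":0,"x":0.00075,"y":0,"z":-0.0011,"grip":0},{"wx":0,"wy":0,"wz":0,"x":0.00075,"y":0,"z":-0.0011,"grip":0}]' >/dev/null && python3 ok.py &&
python3 -m pendant '[{"wx":0,"wy":0,"wz":0,"x":0.00065,"y":0,"z":-0.00115,"grip":0},{"wx":0,"wy":0,"wz":0,"x":0.00065,"y":0,"z":-0.00115,"grip":0}]' >/dev/null && python3 ok.py &&
python3 -m pendant '[{"wx":0,"wy":0,"wz":0,"x":0.00055,"y":0,"z":-0.0012,"grip":0},{"wx":0,"wy":0,"wz":0,"x":0.00055,"y":0,"z":-0.0012,"grip":0}]' >/dev/null && python3 ok.py &&
python3 -m pendant '[{"wx":0,"wy":0,"wz":0,"x":0.00045,"y":0,"z":-0.00125,"grip":0},{"wx":0,"wy":0,"wz":0,"x":0.00045,"y":0,"z":-0.00125,"grip":0}]' >/dev/null && python3 ok.py &&
python3 -m pendant '[{"wx":0,"wy":0,"wz":0,"x":0.0004,"y":0,"z":-0.0013,"grip":0},{"wx":0,"wy":0,"wz":0,"x":0.0004,"y":0,"z":-0.0013,"grip":0}]' >/dev/null && python3 ok.py &&
python3 -m pendant '[{"wx":0,"wy":0,"wz":0,"x":0.0003,"y":0,"z":-0.0013,"grip":0},{"wx":0,"wy":0,"wz":0,"x":0.0002,"y":0,"z":-0.0013,"grip":0}]' >/dev/null && python3 ok.py
```

```text
t 15.7 N 14.59 r 33.64 z 0.1309 Fr 1.3 Ft_ccw 2.4 Fz 6.7 w 0.0107
t 15.9 N 14.07 r 33.62 z 0.1309 Fr 0.9 Ft_ccw 2.8 Fz 7.3 w 0.0103
t 16.1 N 13.57 r 33.61 z 0.1309 Fr 0.0 Ft_ccw 1.9 Fz 7.4 w 0.0109
t 16.3 N 13.07 r 33.62 z 0.1309 Fr 0.4 Ft_ccw 3.1 Fz 7.2 w 0.0108
t 16.5 N 12.56 r 33.59 z 0.1309 Fr 0.2 Ft_ccw 2.7 Fz 7.4 w 0.0104
t 16.7 N 12.06 r 33.57 z 0.1309 Fr 0.2 Ft_ccw 2.9 Fz 6.9 w 0.0106
t 16.9 N 11.54 r 33.56 z 0.1309 Fr -0.9 Ft_ccw 2.7 Fz 7.5 w 0.0108
t 17.1 N 11.04 r 33.55 z 0.1309 Fr 0.3 Ft_ccw 2.1 Fz 6.8 w 0.0106
```

```bash
python3 -m pendant '[{"wx":0,"wy":0,"wz":0,"x":0.00015,"y":0,"z":-0.0013,"grip":0},{"wx":0,"wy":0,"wz":0,"x":0.00015,"y":0,"z":-0.0013,"grip":0}]' >/dev/null; python3 ok.py &&
python3 -m pendant '[{"wx":0,"wy":0,"wz":0,"x":0.0001,"y":0,"z":-0.0013,"grip":0},{"wx":0,"wy":0,"wz":0,"x":0,"y":0,"z":-0.0013,"grip":0}]' >/dev/null && python3 ok.py &&
python3 -m pendant '[{"wx":0,"wy":0,"wz":0,"x":0,"y":0,"z":-0.0013,"grip":0},{"wx":0,"wy":0,"wz":0,"x":-0.0001,"y":0,"z":-0.0013,"grip":0}]' >/dev/null && python3 ok.py &&
python3 -m pendant '[{"wx":0,"wy":0,"wz":0,"x":-0.0001,"y":0,"z":-0.0013,"grip":0},{"wx":0,"wy":0,"wz":0,"x":-0.0002,"y":0,"z":-0.0013,"grip":0}]' >/dev/null && python3 ok.py &&
python3 -m pendant '[{"wx":0,"wy":0,"wz":0,"x":-0.00025,"y":0,"z":-0.0013,"grip":0},{"wx":0,"wy":0,"wz":0,"x":-0.00025,"y":0,"z":-0.0013,"grip":0}]' >/dev/null && python3 ok.py &&
python3 -m pendant '[{"wx":0,"wy":0,"wz":0,"x":-0.00035,"y":0,"z":-0.0013,"grip":0},{"wx":0,"wy":0,"wz":0,"x":-0.00035,"y":0,"z":-0.0013,"grip":0}]' >/dev/null && python3 ok.py &&
python3 -m pendant '[{"wx":0,"wy":0,"wz":0,"x":-0.00045,"y":0,"z":-0.00125,"grip":0},{"wx":0,"wy":0,"wz":0,"x":-0.00045,"y":0,"z":-0.00125,"grip":0}]' >/dev/null && python3 ok.py &&
python3 -m pendant '[{"wx":0,"wy":0,"wz":0,"x":-0.00055,"y":0,"z":-0.0012,"grip":0},{"wx":0,"wy":0,"wz":0,"x":-0.00055,"y":0,"z":-0.0012,"grip":0}]' >/dev/null && python3 ok.py
```

```text
t 17.3 N 10.55 r 33.56 z 0.1309 Fr -0.1 Ft_ccw 2.4 Fz 7.3 w 0.0111
t 17.5 N 10.05 r 33.55 z 0.1309 Fr 0.3 Ft_ccw 3.6 Fz 6.2 w 0.0107
t 17.7 N 9.56 r 33.57 z 0.1309 Fr -0.0 Ft_ccw 3.0 Fz 6.4 w 0.0107
t 17.9 N 9.07 r 33.55 z 0.1309 Fr -0.7 Ft_ccw 3.0 Fz 6.4 w 0.0107
t 18.1 N 8.57 r 33.57 z 0.1309 Fr -1.2 Ft_ccw 3.5 Fz 6.6 w 0.0106
t 18.3 N 8.05 r 33.59 z 0.1309 Fr -0.8 Ft_ccw 3.5 Fz 6.4 w 0.0107
t 18.5 N 7.55 r 33.61 z 0.1309 Fr -1.1 Ft_ccw 1.8 Fz 6.9 w 0.0111
t 18.7 N 6.99 r 33.64 z 0.1309 Fr -0.5 Ft_ccw 0.4 Fz 7.4 w 0.0106
```

The drag fell to 0.4 N near 7, so something is changing. I'll go on in smaller steps.

```bash
python3 -m pendant '[{"wx":0,"wy":0,"wz":0,"x":-0.00055,"y":0,"z":-0.0012,"grip":0}]' >/dev/null; python3 ok.py &&
python3 -m pendant '[{"wx":0,"wy":0,"wz":0,"x":-0.0006,"y":0,"z":-0.0012,"grip":0}]' >/dev/null && python3 ok.py &&
python3 -m pendant '[{"wx":0,"wy":0,"wz":0,"x":-0.0006,"y":0,"z":-0.0012,"grip":0}]' >/dev/null && python3 ok.py &&
python3 -m pendant '[{"wx":0,"wy":0,"wz":0,"x":-0.0007,"y":0,"z":-0.0011,"grip":0}]' >/dev/null && python3 ok.py &&
python3 -m pendant '[{"wx":0,"wy":0,"wz":0,"x":-0.0007,"y":0,"z":-0.0011,"grip":0}]' >/dev/null && python3 ok.py
```

```text
t 18.8 N 6.72 r 33.68 z 0.1308 Fr -1.7 Ft_ccw 2.0 Fz 7.0 w 0.0105
t 18.9 N 6.5 r 33.68 z 0.1309 Fr -1.6 Ft_ccw 3.2 Fz 6.3 w 0.0103
t 19.0 N 6.4 r 33.7 z 0.1309 Fr -2.2 Ft_ccw 7.3 Fz 4.7 w 0.0105
t 19.1 N 6.32 r 33.65 z 0.131 Fr -2.4 Ft_ccw 9.9 Fz 3.6 w 0.0108
```

The dial stopped dead at about 6.3, with the force rising from 3 to 10 N and no further motion, so the bolt is in. I'll ease the load off, then open the jaws.

```bash
python3 -m pendant '[{"wx":0,"wy":0,"wz":0,"x":0.0009,"y":0,"z":0.0016,"grip":0},{"wx":0,"wy":0,"wz":0,"x":0.0003,"y":0,"z":0.0006,"grip":0}]' >/dev/null; python3 ok.py
```

```text
t 19.3 N 6.51 r 33.68 z 0.1308 Fr -0.8 Ft_ccw 1.3 Fz 8.3 w 0.0108
```

```bash
python3 -m pendant '[{"wx":0,"wy":0,"wz":0,"x":0,"y":0,"z":0,"grip":40},{"wx":0,"wy":0,"wz":0,"x":0,"y":0,"z":0,"grip":40},{"wx":0,"wy":0,"wz":0,"x":0,"y":-0.015,"z":0,"grip":40},{"wx":0,"wy":0,"wz":0,"x":0,"y":-0.03,"z":0,"grip":40},{"wx":0,"wy":0,"wz":0,"x":0,"y":-0.04,"z":0,"grip":45},{"wx":0,"wy":0,"wz":0,"x":0,"y":0,"z":0,"grip":45},{"wx":0,"wy":0,"wz":0,"x":0,"y":0,"z":0,"grip":45}]'
python3 - <<'E'
from dial import *
c,s_=np.cos(-.2665),np.sin(-.2665)
own=lambda x,y:np.array([AX[0]+c*x-s_*y,AX[1]+s_*x+c*y])
s,R=wrot(); im,d=viewer.read_camera('wrist'); cv2.imwrite('pics/w7.png',im[:,:,::-1]); np.savez('w7.npz',im=im,d=d,R=R,p=s['tcp_pos'])
h=own(-.094,0); print('handle',h,s['tcp_pos'],s['contact_force'],np.round(R,3)); print(np.round(R.T@(np.array([*h,.121])-s['tcp_pos']),4))
from rect import *
rect('w7.npz',.121,*h,-.2665,.1,600,'pics/w7r.png')
rect('w7.npz',.103,*AX,-.2665,.1,600,'pics/w7d.png')
E
```

```text
time_s: 20.0
tcp_pos: [0.5666, -0.0303, 0.2154]
tcp_rot: [0.428, -0.427, 0.563, -0.563]
contact_force: [0.9, -0.6, -0.7]
gripper_width: 0.0382
handle [0.50061834 0.01775552] [ 0.56663813 -0.03025866  0.21538966] [ 0.92684593 -0.59644007 -0.66734531] [[-0.269  0.     0.963]
 [-0.963  0.    -0.269]
 [-0.    -1.    -0.   ]]
[-0.0285  0.0944 -0.0765]
```

View pics/w7r.png

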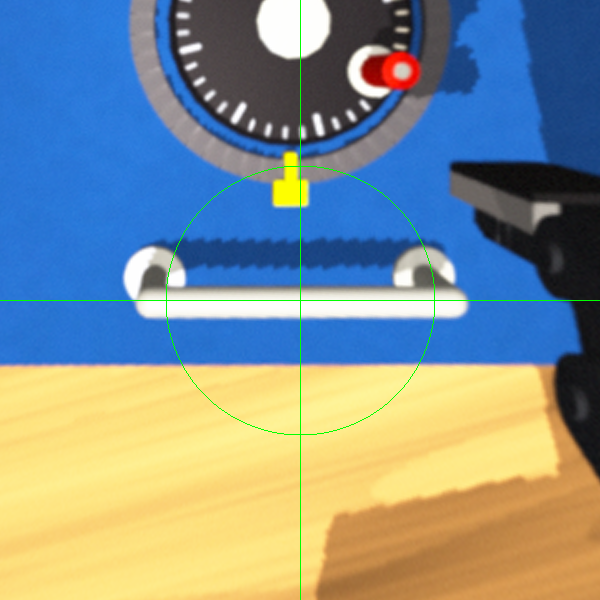

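View pics/w7d.png

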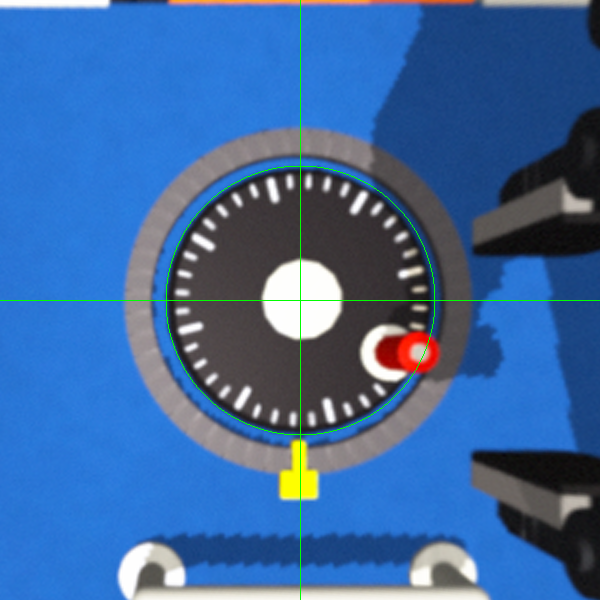

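In the z = 0.121 plan view the bar's centre is at about (302,303), within 1 mm of what I predicted. The dial stands at about 6.5. I'll go over the bar, descend and pinch it.

```bash
python3 -m pendant '[{"wx":0,"wy":0,"wz":0,"x":-0.014,"y":0,"z":-0.039,"grip":32},{"wx":0,"wy":0,"wz":0,"x":-0.014,"y":0.01,"z":-0.0385,"grip":32},{"wx":0,"wy":0,"wz":0,"x":0,"y":0.03,"z":0,"grip":32},{"wx":0,"wy":0,"wz":0,"x":0,"y":0.015,"z":0,"grip":32},{"wx":0,"wy":0,"wz":0,"x":0,"y":0,"z":0,"grip":32},{"wx":0,"wy":0,"wz":0,"x":0,"y":0,"z":0,"grip":32}]'
python3 - <<'E'
from dial import *
s,R=wrot(); im,d=viewer.read_camera('wrist'); cv2.imwrite('pics/w8.png',im[:,:,::-1])
print(np.round(R.T@(np.array([.4997,.0175,.127])-s['tcp_pos']),4))
E
```

```text
time_s: 20.65
tcp_pos: [0.4989, 0.0173, 0.1594]
tcp_rot: [0.427, -0.428, 0.564, -0.563]
contact_force: [0.7, -0.4, -0.4]
gripper_width: 0.0272
[-0.0004  0.0324  0.0008]
```

View pics/w8.png

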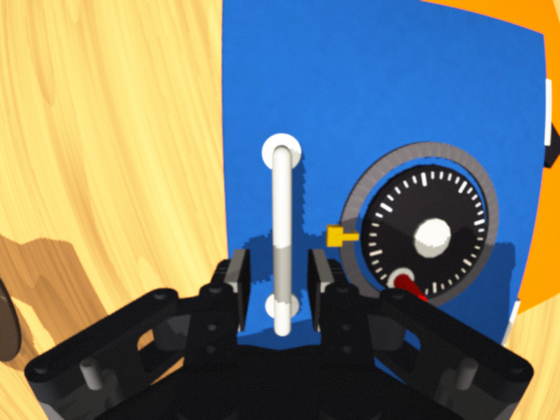

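```bash
python3 -m pendant '[{"wx":0,"wy":0,"wz":0,"x":0,"y":0.016,"z":0.001,"grip":32},{"wx":0,"wy":0,"wz":0,"x":0,"y":0.016,"z":0,"grip":32},{"wx":0,"wy":0,"wz":0,"x":0,"y":0,"z":0,"grip":0},{"wx":0,"wy":0,"wz":0,"x":0,"y":0,"z":0,"grip":0},{"wx":0,"wy":0,"wz":0,"x":0,"y":0,"z":0,"grip":0},{"wx":0,"wy":0,"wz":0,"x":0,"y":0,"z":0,"grip":0}]' 60
python3 - <<'E'
import numpy as np
r=np.hypot(197,32);a0=np.degrees(np.arctan2(32,197)); P=lambda t:np.array([-r*np.cos(np.radians(a0+t)),r*np.sin(np.radians(a0+t))])
q=P(0)
for t in [1,2,4]+list(range(8,85,4)):
    d=np.round(P(t)-q,1);q=q+d;print(t,'z',d[0],'y',-d[1])
E
```

```text
time_s: 21.3
tcp_pos: [0.5004, 0.0169, 0.1282]
tcp_rot: [0.427, -0.428, 0.563, -0.563]
contact_force: [-0.9, -1.0, -6.9]
gripper_width: 0.0077
1 z 0.6 y -3.4
2 z 0.6 y -3.5
4 z 1.5 y -6.8
8 z 3.7 y -13.4
12 z 4.6 y -13.2
16 z 5.5 y -12.8
20 z 6.3 y -12.3
24 z 7.2 y -12.0
28 z 8.1 y -11.3
32 z 8.8 y -10.8
36 z 9.5 y -10.2
40 z 10.3 y -9.4
44 z 10.8 y -8.8
48 z 11.5 y -7.9
52 z 11.9 y -7.1
56 z 12.5 y -6.3
60 z 12.8 y -5.4
64 z 13.2 y -4.5
68 z 13.5 y -3.5
72 z 13.7 y -2.6
76 z 13.8 y -1.7
80 z 13.9 y -0.7
84 z 13.9 y 0.3
```

```bash
python3 -m pendant '[{"wx":0,"wy":0,"wz":0,"x":0,"y":-0.0015,"z":0.0003,"grip":0}]'; python3 -m pendant '[{"wx":0,"wy":0,"wz":0,"x":0,"y":-0.0015,"z":0.0003,"grip":0}]'
```

```text
time_s: 21.4
tcp_pos: [0.5005, 0.0168, 0.1295]
tcp_rot: [0.427, -0.428, 0.563, -0.563]
contact_force: [-1.1, -1.6, -9.8]
gripper_width: 0.0077
time_s: 21.5
tcp_pos: [0.5008, 0.0168, 0.1311]
tcp_rot: [0.427, -0.428, 0.563, -0.563]
contact_force: [-1.6, -2.8, -9.0]
gripper_width: 0.0076
```

The lid is following freely: z rises with the command at a steady 9 N. I'll continue along the arc.

```bash
python3 -m pendant '[{"wx":0,"wy":0,"wz":0,"x":0,"y":-0.0039,"z":0.0006,"grip":0},{"wx":0,"wy":0,"wz":0,"x":0,"y":-0.0068,"z":0.0015,"grip":0},{"wx":0,"wy":0,"wz":0,"x":0,"y":-0.0067,"z":0.0018,"grip":0},{"wx":0,"wy":0,"wz":0,"x":0,"y":-0.0067,"z":0.0019,"grip":0}]' ; python3 -m pendant '[{"wx":0,"wy":0,"wz":0,"x":0,"y":-0.0132,"z":0.0046,"grip":0},{"wx":0,"wy":0,"wz":0,"x":0,"y":-0.0128,"z":0.0055,"grip":0},{"wx":0,"wy":0,"wz":0,"x":0,"y":-0.0123,"z":0.0063,"grip":0}]'
python3 - <<'E'
from dial import *
im,d=viewer.read_camera('side'); cv2.imwrite('pics/s1.png',im[:,:,::-1])
E
```

```text
time_s: 21.9
tcp_pos: [0.5066, 0.0152, 0.156]
tcp_rot: [0.427, -0.428, 0.563, -0.563]
contact_force: [-3.1, -1.5, -8.7]
gripper_width: 0.0076
time_s: 22.2
tcp_pos: [0.5223, 0.011, 0.1948]
tcp_rot: [0.427, -0.428, 0.564, -0.563]
contact_force: [-2.8, -1.4, -9.4]
gripper_width: 0.0076
```

View pics/s1.png

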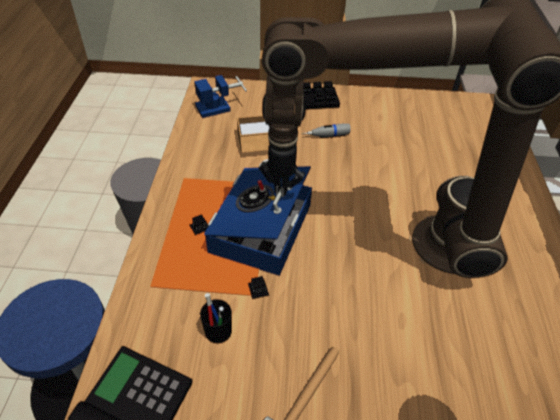

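The side view shows the lid open by about 20°, with its front edge raised at about (300,175). I'll continue the arc.

```bash
python3 -m pendant '[{"wx":0,"wy":0,"wz":0,"x":0,"y":-0.012,"z":0.0072,"grip":0},{"wx":0,"wy":0,"wz":0,"x":0,"y":-0.0113,"z":0.0081,"grip":0},{"wx":0,"wy":0,"wz":0,"x":0,"y":-0.0108,"z":0.0088,"grip":0},{"wx":0,"wy":0,"wz":0,"x":0,"y":-0.0102,"z":0.0095,"grip":0}]' ; python3 -m pendant '[{"wx":0,"wy":0,"wz":0,"x":0,"y":-0.0094,"z":0.0103,"grip":0},{"wx":0,"wy":0,"wz":0,"x":0,"y":-0.0088,"z":0.0108,"grip":0},{"wx":0,"wy":0,"wz":0,"x":0,"y":-0.0079,"z":0.0115,"grip":0}]'
python3 -m pendant '[{"wx":0,"wy":0,"wz":0,"x":0,"y":-0.0071,"z":0.0119,"grip":0},{"wx":0,"wy":0,"wz":0,"x":0,"y":-0.0063,"z":0.0125,"grip":0}]'
```

```text
time_s: 22.65
tcp_pos: [0.5538, 0.0024, 0.2393]
tcp_rot: [0.427, -0.428, 0.564, -0.562]
contact_force: [-7.6, 1.1, -5.3]
gripper_width: 0.0075
time_s: 22.95
tcp_pos: [0.585, -0.0062, 0.2665]
tcp_rot: [0.428, -0.428, 0.564, -0.562]
contact_force: [-11.1, 2.0, 0.4]
gripper_width: 0.0078
time_s: 23.15
tcp_pos: [0.6086, -0.0126, 0.2809]
tcp_rot: [0.428, -0.427, 0.564, -0.563]
contact_force: [-9.4, 3.0, 2.4]
gripper_width: 0.0072
```

```bash
python3 -m pendant '[{"wx":0,"wy":0,"wz":0,"x":0,"y":-0.0054,"z":0.0128,"grip":0},{"wx":0,"wy":0,"wz":0,"x":0,"y":-0.0045,"z":0.0132,"grip":0}]' ; python3 -m pendant '[{"wx":0,"wy":0,"wz":0,"x":0,"y":-0.0035,"z":0.0135,"grip":0},{"wx":0,"wy":0,"wz":0,"x":0,"y":-0.0026,"z":0.0137,"grip":0}]'; python3 -m pendant '[{"wx":0,"wy":0,"wz":0,"x":0,"y":-0.0017,"z":0.0138,"grip":0},{"wx":0,"wy":0,"wz":0,"x":0,"y":-0.0007,"z":0.0139,"grip":0},{"wx":0,"wy":0,"wz":0,"x":0,"y":0,"z":0,"grip":0}]'
python3 - <<'E'
from dial import *
im,d=viewer.read_camera('side'); cv2.imwrite('pics/s2.png',im[:,:,::-1])
im,d=viewer.read_camera('wrist'); cv2.imwrite('pics/w9.png',im[:,:,::-1])
E
```

```text
time_s: 23.35
tcp_pos: [0.6342, -0.0195, 0.2916]
tcp_rot: [0.429, -0.426, 0.563, -0.563]
contact_force: [-10.1, 2.4, 9.1]
gripper_width: 0.0077
time_s: 23.55
tcp_pos: [0.661, -0.0268, 0.2987]
tcp_rot: [-0.43, 0.426, -0.563, 0.564]
contact_force: [-8.3, 2.9, 9.0]
gripper_width: 0.0074
time_s: 23.85
tcp_pos: [0.6902, -0.0349, 0.3009]
tcp_rot: [-0.43, 0.425, -0.561, 0.565]
contact_force: [0.5, 1.2, 8.3]
gripper_width: 0.0073
```

View pics/s2.png

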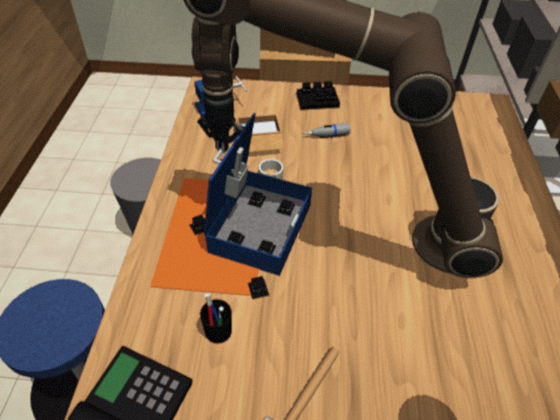

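View pics/w9.png

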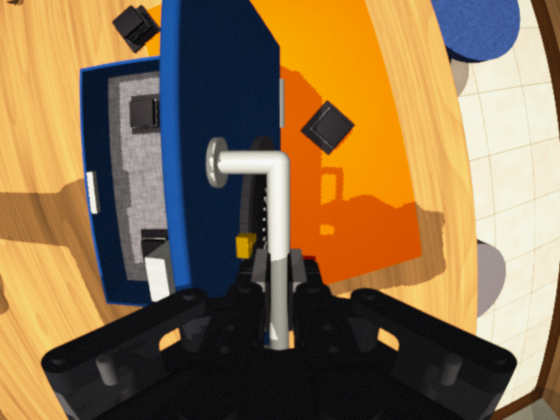

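The lid stands at about 80°. The TCP is directly above the hinge line, and the side view shows the box open. To let go I open the jaws only a little, because the near finger sits between bar and lid, and then rise.

```bash
python3 -m pendant '[{"wx":0,"wy":0,"wz":0,"x":0,"y":0,"z":0,"grip":20},{"wx":0,"wy":0,"wz":0,"x":0,"y":0,"z":0,"grip":20},{"wx":0,"wy":0,"wz":0,"x":0,"y":0,"z":0,"grip":20}]'; python3 - <<'E'
from dial import *
im,d=viewer.read_camera('wrist'); cv2.imwrite('pics/w10.png',im[:,:,::-1])
E
```

```text
time_s: 24.25
tcp_pos: [0.6881, -0.0352, 0.2966]
tcp_rot: [-0.428, 0.427, -0.563, 0.564]
contact_force: [-1.0, 0.5, 0.0]
gripper_width: 0.0168
```

View pics/w10.png

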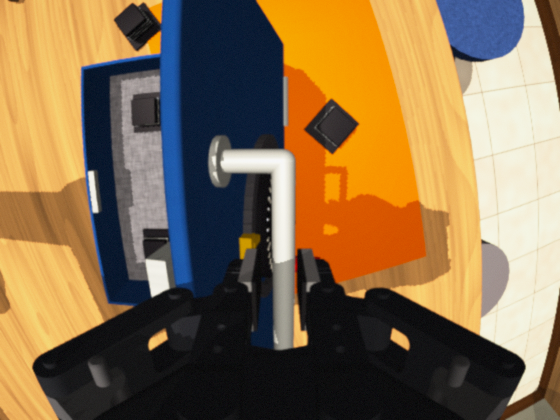

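The force is zero, so the bar is free. It lies slightly nearer the far finger, so I shift 1 mm that way and rise.

```bash
python3 -m pendant '[{"wx":0,"wy":0,"wz":0,"x":0,"y":-0.005,"z":0.0015,"grip":20},{"wx":0,"wy":0,"wz":0,"x":0,"y":-0.01,"z":0,"grip":20},{"wx":0,"wy":0,"wz":0,"x":0,"y":-0.02,"z":0,"grip":20}]'; python3 -m pendant '[{"wx":0,"wy":0,"wz":0,"x":0,"y":-0.025,"z":0,"grip":20},{"wx":0,"wy":0,"wz":0,"x":0,"y":-0.03,"z":0,"grip":20},{"wx":0,"wy":0,"wz":0,"x":0,"y":-0.03,"z":0,"grip":20},{"wx":0,"wy":0,"wz":0,"x":0,"y":0,"z":0,"grip":20}]'; python3 - <<'E'
from dial import *
im,d=viewer.read_camera('side'); cv2.imwrite('pics/s3.png',im[:,:,::-1])
im,d=viewer.read_camera('wrist'); cv2.imwrite('pics/w11.png',im[:,:,::-1])
E
```

```text
time_s: 24.6
tcp_pos: [0.6889, -0.0357, 0.33]
tcp_rot: [0.427, -0.428, 0.564, -0.563]
contact_force: [-0.1, -0.8, 0.9]
gripper_width: 0.0174
time_s: 25.0
tcp_pos: [0.6917, -0.0358, 0.4191]
tcp_rot: [-0.432, 0.422, -0.559, 0.568]
contact_force: [1.5, -0.4, 0.8]
gripper_width: 0.0175
```

View pics/s3.png

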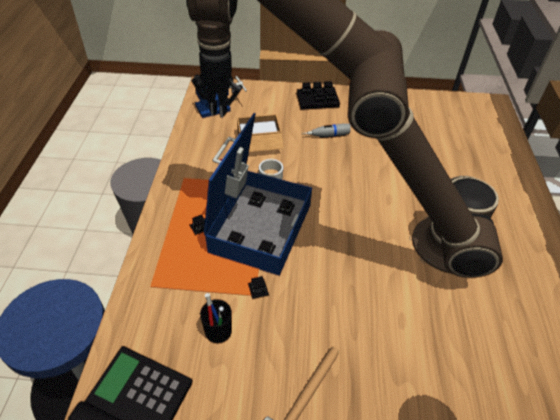

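View pics/w11.png

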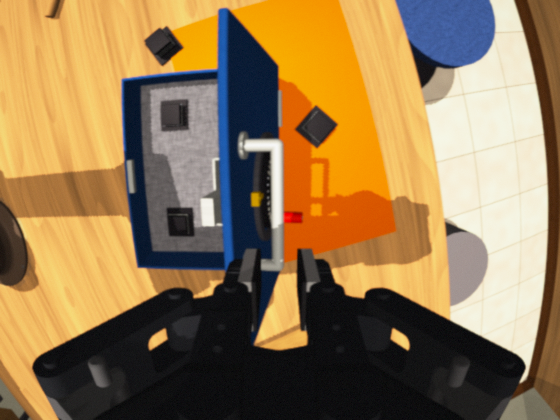

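The arm is clear (TCP at z 0.42) and the lid stands upright by itself, with the front edge near (248,120) in the side view. I'll let it settle, then check the lid angle from depth and the other things' positions.

```bash
python3 -m pendant '[{"wx":0,"wy":0,"wz":0,"x":0,"y":0,"z":0,"grip":20},{"wx":0,"wy":0,"wz":0,"x":0,"y":0,"z":0,"grip":20},{"wx":0,"wy":0,"wz":0,"x":0,"y":0,"z":0,"grip":20},{"wx":0,"wy":0,"wz":0,"x":0,"y":0,"z":0,"grip":20}]'
python3 - <<'E'
from dial import *
def cloud(im,d,n,m):
    c=viewer.get_calibration(n); f=210/np.tan(np.radians(c['vertical_fov'])/2); v,u=np.nonzero(m); Z=d[v,u]
    return (np.c_[(u-c['cx'])/f*Z,(v-c['cy'])/f*Z,Z]-np.array(c['t']))@np.array(c['R'])
im,d=viewer.read_camera('side')
hsv=cv2.cvtColor(im,cv2.COLOR_RGB2HSV); m=cv2.inRange(hsv,(105,120,20),(125,255,255))>0; m&=d>0
P=cloud(im,d,'side',m); c,s_=np.cos(-.2665),np.sin(-.2665); q=P[:,:2]-AX; ox=c*q[:,0]+s_*q[:,1]-.103; oy=-s_*q[:,0]+c*q[:,1]
k=(P[:,2]>.13)&(P[:,2]<.35)&(abs(oy)<.16)&(abs(ox)<.2); A=np.c_[ox[k],P[k,2]-.089]; print(k.sum(),A.min(0),A.max(0))
# plane fit: x = a*z+b
a,b=np.polyfit(A[:,1],A[:,0],1); print('lid angle deg ~',90+np.degrees(np.arctan(a)),b)
for n in ['side']:
    for q in ['pen_cup','tape_roll','bench_hammer','rotary_tool','carton','leather_case_a']:
        for r in spot_point(n,q)[:2]: print(q,round(r['score'],2),np.round(at_z(n,*r['point'],0),4)[:2])
print(telemetry.observe()['time_s'],telemetry.observe()['contact_force'])
E
```

```text
time_s: 25.5
tcp_pos: [0.6875, -0.0356, 0.4138]
tcp_rot: [-0.428, 0.427, -0.563, 0.563]
contact_force: [0.6, 0.2, -0.6]
gripper_width: 0.0171
1231 [-0.04382836  0.04138347] [-0.00802209  0.23154491]
lid angle deg ~ 81.18698472186406 -0.006098072392713904
pen_cup 0.63 [0.6541 0.3635]
tape_roll 0.88 [ 0.5703 -0.2521]
bench_hammer 0.76 [0.4089 0.4989]
rotary_tool 0.96 [ 0.3806 -0.5019]
carton 0.69 [ 0.6264 -0.4305]
carton 0.51 [0.4072 0.4997]
leather_case_a 0.8 [0.5626 0.2187]
leather_case_a 0.8 [0.7824 0.0198]
25.85 [ 1.1665333  -0.0213616  -0.14457612]
```

The lid is at about 81°, contact force is near zero, and the other things are where they were within detector scatter. I'm handing in.

```bash
python3 -c "
from bench import bot; print(bot.finish_job())"
```

```text
the job is handed in; nothing more can be done
None
```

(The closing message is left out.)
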